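Measure the fossil long bones and file them by length

TASK

Measure the fossil bones in the beige tray one at a time, longest first: lay the bone along the cork bed of the measuring board with one end against the headboard, pull the sprung slide out by its orange tab until its pointer is level with the bone's far end, hold it there steadily for a second while the length is read, then let the slide go home and take the bone off. File each measured bone by the red marker as it stands on the board's rule: bones that reach past the marker lie flat in the grey box, shorter ones flat in the white box. Leave the marker and everything else on the bench alone.

Things in the scene. Friction and masses are not known exactly. Their poses are not given: they have to be found in the camera images.
- board: Fixed wooden measuring board, base 180 (x) x 270 (y) x 20 mm, origin at the centre of its underside. Its y axis is the measuring direction, from the headboard to the open end. A cork bed 60 mm wide runs 205 mm from the headboard; its top is 26 mm above the bench, its centreline at x = +15 mm. White rules with a line every 10 mm run beside it. Slide track at x = -60 mm, red marker's at +75 mm
- zero (a point): Zero of the rules: point on top of the cork bed, on its centreline, in the plane of the headboard's face, with the board's axes. The headboard is an upright stop 80 mm wide (35 mm of it to -x of this point, 45 mm to +x), 16 mm thick, top 80 mm above the bench; the bones lie on its +y side
- slide (a joint): The sprung slide's reading: how far its pointer stands from the headboard's face (m), 0 at rest and up to 0.165, growing as it is pulled along the board's +y. A spring pulls it home with 2 N at 0, rising to 8 N at 0.165; let go, it runs home by itself, damped, in a second or so
- slide_grip (a point): Where to take the slide: inside its upright orange finger tab, 12 mm thick along y, 26 mm wide along x; the tab rises from 30 to 72 mm above the bench and this point is 62 mm above the bench. It stands 40 mm further along +y than the pointer
- marker (a joint): Where the red limit marker has been set on the far rule: its distance from the headboard's face (m), between 0.085 and 0.135. Friction holds it
- limit (a point): Centre of the top of the red limit marker, a flat red plate 26 x 10 x 4 mm on the board's rule, 24 mm above the bench
- tray: Fixed beige finds tray 330 (x) x 200 (y) mm, rim 10 mm high, walls and floor 4 mm, in which the bones lie at the start; origin at the centre of its underside
- pointer (a point): Tip of the slide's thin steel pointer arm, 28 mm above the bench; the arm is 5 mm thick along y and reaches from the slide towards the bed, ending at x = -12 mm on the board, short of a bone that lies on the bed
- bone140: Loose reddish brown fossil long bone, 140 mm long along its x axis: a 20 mm thick shaft between two knobbly ends, each 44 mm wide along y, 25 mm high. Origin at mid-length on its underside; shaft axis 12.5 mm above. About 156 g. Either end may go to the headboard, either side up. May be absent
- bone120: Loose mid brown fossil long bone, 120 mm long along its x axis: a 20 mm thick shaft between two knobbly ends, each 44 mm wide along y, 25 mm high. Origin at mid-length on its underside; shaft axis 12.5 mm above. About 138 g. Either end may go to the headboard, either side up. May be absent
- bone100: Loose dark brown fossil long bone, 100 mm long along its x axis: a 20 mm thick shaft between two knobbly ends, each 44 mm wide along y, 25 mm high. Origin at mid-length on its underside; shaft axis 12.5 mm above. About 120 g. Either end may go to the headboard, either side up. May be absent
- bone80: Loose pale tan fossil long bone, 80 mm long along its x axis: a 20 mm thick shaft between two knobbly ends, each 44 mm wide along y, 25 mm high. Origin at mid-length on its underside; shaft axis 12.5 mm above. About 102 g. Either end may go to the headboard, either side up. May be absent
- box_grey: Fixed open grey specimen box, 165 (x) x 195 (y) x 40 mm outside, walls and floor 4 mm, for bones longer than the marker's setting; origin at the centre of its underside. Three bones fit in it side by side, lying along its x axis, 58 mm apart
- box_white: Fixed open white specimen box, 165 (x) x 195 (y) x 40 mm outside, walls and floor 4 mm, for bones shorter than the marker's setting; origin at the centre of its underside. Three bones fit in it side by side, lying along its x axis, 58 mm apart
- bottle: Bystander: closed plastic bottle with a red cap, 52 mm across, 120 mm tall; leave it alone
- jar: Bystander: jar with a steel lid, 56 mm across, 75 mm tall; leave it alone
- brush: Bystander: flat brush lying down; leave it alone
- rock1: Bystander: lump of grey-brown rock about 60 mm long and 45 mm high; leave it alone
- rock2: Bystander: lump of sandy rock about 55 mm long and 40 mm high; leave it alone
- tin: Bystander: small closed tin, 44 mm across, 55 mm tall; leave it alone
Things that resemble listed ones, but are neither listed nor needed, are in the scene too. Leave any purple or yellow look-alike of the bone140 alone.

How it is judged:
By the outcome, as a careful person would: the job done as asked, in the order asked, and still so for the second after the job is handed in, with the robot touching nothing.
Of bone140, bone120, bone100, bone80 only 3 to 4 are there at a start; the rules pass over those that are not, and their reading is None.
At some moment in a run one of bone140, bone120, bone100, bone80 may be knocked a few centimetres aside while the robot is not near it.
Once in a run the grip may slacken for a moment while it holds something.
It also fails if it takes over 210 s, if anything falls off the work surface, if the arm or the gripper's body presses on something with over 40 N, if the wrist force passes 120 N, or if a joint passes its speed limit or range.

ROBOT

A 6-joint arm with a two-finger parallel gripper is mounted at the origin on the work surface. World frame = base frame: x ahead of the robot, y to its left, z up, the work surface at z = 0. Lengths are in m, angles in rad, forces in N, time in s.
With the tool pointing down it reaches from about 0.15 to 0.775 m from the base axis. Payload 6.1 kg.
Tool frame: the origin (TCP) lies between the finger pads; the fingertips stand 22 mm ahead of it and the grasp point (between the pads) lies 3 mm ahead of it; z points along the fingers, y is the line along which they close (so a half turn about z gives the same grasp; the last joint's range is limited). The gripper opens to 85 mm and grips with 20 to 120 N. Pads are 22 mm wide; open, the fingers measure 114 mm over their backs; the gripper's body (76 mm by 85 mm) begins 54 mm behind the grasp point. The pads swing forward as they close: fully open they stand 13 mm farther back than shut.
Start: joints at [-1.306, 0.126, -0.04, 1.405, 0, 1.571], TCP at [0.137, -0.507, 0.253] pointing down, gripper open.
Joint ranges: [-2.72, 2.72], [-0.95, 1.95], [-1.27, 1.35], [-1.78, 2.02], [-1.46, 1.47], [-3.14, 3.14]. Speed limits (rad/s): [2.39, 2.39, 3.01, 3.14, 3.14, 3.14].

INTERFACE

Orientations are given as a unit quaternion [x, y, z, w].
In Python, from workcell import env gives the robot as it stands.
- The arm moves only by the shell command python3 -m inch 'ROWS' [FORCE]. ROWS is JSON, a list of rows, each a list of 3 entries, a list of its own where there are three numbers: the shift along the tool's x, y, z as a fraction of full scale, then the turn about the tool's z as a fraction of full scale, then the gripper's target within -1 to 1 (shut at 1, half-way at 0, fully open at -1). A call has exactly 10 rows; each row shifts and turns the commanded pose from where the row before left it, along the tool's axes as they then stand; what a row does not reach is not made up. Full scale, the value 1, is 10 cm for a shift and 1.5 rad for a turn. A row lasts 1/10 s, in which the tool goes at most 50 mm and 8.59 degrees, less where a joint would pass 70% of its speed; a pose out of reach is approached as far as the arm can. A call with a number of a shift or a turn outside -1 to 1 is refused whole. A call with a gripper value outside its range is refused whole. The fingers move at their own pace and stop on an object; FORCE is the grip in N (left out, the last holds). Time passes only in rows, so rows that do not move let the fingers close, or fill a call up. It gives the time, the measured TCP pose, the force, the opening and the grip force at its end, in the units of the state.
- env.get_obs(): the state, without advancing time (a new reading comes with each control period).
- env.capture(name): name is "scene" or "top"; returns the picture (480x640x3 uint8, blue, green, red); there is no depth.
- env.camera_model(name): a dict with "fx", "fy", "cx", "cy" (pixels), "k1" (the pictures are not rectified: a ray, as slopes to the right and down, at radius r is drawn at 1 + k1 r^2 times it, then the intrinsics apply), "R" (3x3) and "t" (3): a world point X has camera coordinates R X + t. Camera axes: x right, y down, z forward; pixel columns grow to the right and rows downward; lengths in m; the calibration is good to about 2 mm. A picture is of the moment at which its call begins. camera_model takes no time and is no camera call.
- env.finish_job(): hands the job in; it is judged then, once.
The state is a dict: "time": time; "joint_pos": joint angles; "qd": joint speeds; "effort": joint torques, N m; "tool_pos": TCP position; "tcp_rot": TCP orientation; "wrist_force": force on the tool from outside, world axes, zero at the start; "ft_torque": the same for the moment, N m; "grip_width": finger opening in m; "gripper_force": force on a finger pad.
Only numpy, scipy, OpenCV 4.12 (cv2) and the standard library are available. Lean on these libraries where they do the work, as an engineer would, in place of code of your own. Each camera call takes 0.05 s, during which the arm holds its last target. There are 200 camera calls.

## Working session

There is one attempt and no reset: what is moved stays moved. The work goes in short steps, Python scripts to look and compute and a shell command to move; the robot and the scene stay as the last step left them, time stands still between calls to the robot, and variables do not carry over. Pictures are saved under pics/ and viewed, at most 14 in all, crops included, and the job is handed in when it is done.

```bash
ls; mkdir -p pics; python3 - <<'E'
from workcell import env
import cv2
for n in("scene","top"):
    cv2.imwrite(f"pics/{n}0.png",env.capture(n)); m=env.camera_model(n); print(n,m)
o=env.get_obs();print(o['time'],o['tool_pos'],o['tcp_rot'],o['grip_width'])
E
```

```text
pics
scene {'fx': 612.7710426296717, 'fy': 612.7710426296717, 'cx': 318.22367193951925, 'cy': 240.51636826246062, 'k1': -0.0718947879872334, 'R': array([[-0.429565  ,  0.90302544, -0.00435548],
       [ 0.77852057,  0.36788604, -0.50849344],
       [-0.45758019, -0.22182182, -0.86105485]]), 't': array([ 0.19352932, -0.35541987,  1.72724995])}
top {'fx': 464.8818834695183, 'fy': 464.8818834695183, 'cx': 317.4828270138038, 'cy': 236.49703827135096, 'k1': -0.07603411573366468, 'R': array([[ 0.02754116, -0.99961969, -0.00140123],
       [-0.99000589, -0.02708228, -0.13840117],
       [ 0.13831059,  0.00519895, -0.99037526]]), 't': array([0.0372079 , 0.52072829, 1.18718265])}
0.1 [ 0.13730332 -0.50637457  0.25259231] [ 9.91247403e-01  1.32015294e-01 -1.09509849e-04 -7.32637305e-04] 0.08557247994608151
```

View pics/top0.png

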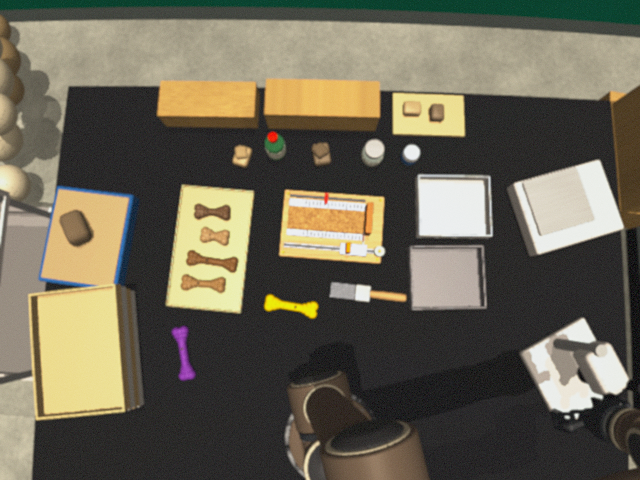

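View pics/scene0.png

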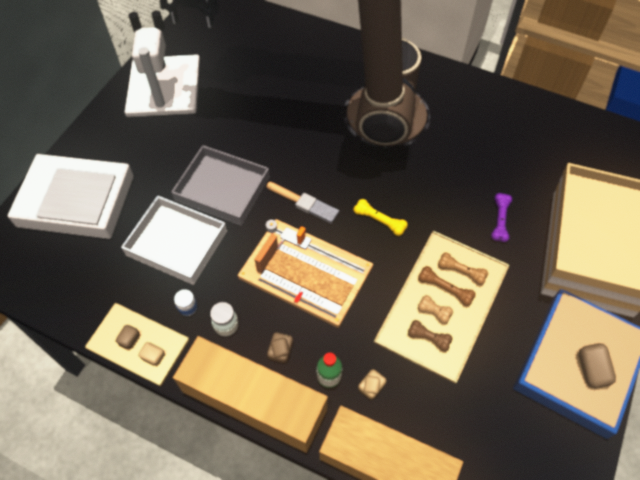

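```bash
cat > h.py <<'E'
import numpy as np, cv2
from workcell import env
def px2w(n,u,v,z):
    m=env.camera_model(n); K=np.array([[m['fx'],0,m['cx']],[0,m['fy'],m['cy']],[0,0,1]])
    p=cv2.undistortPoints(np.array([[[u,v]]],float),K,np.array([m['k1'],0,0,0.]))[0,0]
    R=m['R'];C=-R.T@m['t'];d=R.T@np.array([p[0],p[1],1]); return C+d*(z-C[2])/d[2]
def w2px(n,X):
    m=env.camera_model(n); K=np.array([[m['fx'],0,m['cx']],[0,m['fy'],m['cy']],[0,0,1]])
    return cv2.projectPoints(np.array([X],float),cv2.Rodrigues(m['R'])[0],m['t'],K,np.array([m['k1'],0,0,0.]))[0][0,0]
def st():
    o=env.get_obs();q=o['tcp_rot']
    from scipy.spatial.transform import Rotation as Ro
    R=Ro.from_quat(q).as_matrix()
    print('t%.2f'%o['time'],'pos',np.round(o['tool_pos'],4),'xax',np.round(R[:,0],3),'yax',np.round(R[:,1],3),'z',np.round(R[:,2],3),'w%.4f'%o['grip_width'],'gf%.0f'%o['gripper_force'],'F',np.round(o['wrist_force'],1),'j',np.round(o['joint_pos'],2))
    return o['tool_pos'],R
def bones(n='top',z=0.017,box=(170,190,252,310)):
    im=env.capture(n) if n!='file' else cv2.imread('pics/top0.png'); n='top'
    x0,y0,x1,y1=box; c=cv2.resize(im[y0:y1,x0:x1],None,fx=4,fy=4,interpolation=cv2.INTER_CUBIC)
    g=(c[:,:,2].astype(int)<195)&(c[:,:,2].astype(int)-c[:,:,0]>12)
    cs,_=cv2.findContours(g.astype(np.uint8),cv2.RETR_EXTERNAL,cv2.CHAIN_APPROX_NONE)
    for k in cs:
        if not 600<cv2.contourArea(k)<8000: continue
        P=np.array([px2w(n,a/4+x0-.375,b/4+y0-.375,z)[:2] for a,b in k[:,0]])
        (cx,cy),(w,h),a=cv2.minAreaRect((P*1000).astype(np.float32))
        B=cv2.boxPoints(((cx,cy),(w,h),a)); e=B[1]-B[0],B[2]-B[1]; e=max(e,key=np.linalg.norm)
        col=c[int(k[:,0,1].mean()),int(k[:,0,0].mean())]
        ang=np.degrees(np.arctan2(e[1],e[0])); print('c %.1f %.1f'%(cx,cy),'size %.0f %.0f'%(max(w,h),min(w,h)),'axis deg from x %.1f'%(((ang+0)%180)),col)
    return im
E
python3 - <<'E'
from h import *
bones('file'); im=cv2.imread('pics/top0.png')
cv2.imwrite('pics/c1.png',cv2.resize(im[180:315,160:395],None,fx=3.4,fy=3.4,interpolation=cv2.INTER_CUBIC))
cv2.imwrite('pics/c2.png',cv2.resize(im[180:270,275:390],None,fx=6.5,fy=6.5,interpolation=cv2.INTER_CUBIC))
st()
E
```

```text
c 321.7 383.6 size 108 7 axis deg from x 86.5 [ 84 121 136]
c 389.4 351.6 size 120 43 axis deg from x 87.4 [ 92 153 208]
c 516.3 326.6 size 77 43 axis deg from x 83.2 [111 172 219]
c 458.5 238.3 size 271 7 axis deg from x 176.5 [ 87 126 129]
c 582.2 338.8 size 102 45 axis deg from x 89.2 [ 73 103 141]Traceback (most recent call last):
  File "<stdin>", line 2, in <module>
  File "h.py", line 23, in bones
    P=np.array([px2w(n,a/4+x0-.375,b/4+y0-.375,z)[:2] for a,b in k[:,0]])
                ~~~~^^^^^^^^^^^^^^^^^^^^^^^^^^^^^
  File "h.py", line 4, in px2w
    m=env.camera_model(n); K=np.array([[m['fx'],0,m['cx']],[0,m['fy'],m['cy']],[0,0,1]])
ValueError: time passes only in moves, steps and waits
```

```bash
python3 - <<'E'
s=open('h.py').read()
s=s.replace("def px2w","import functools\n@functools.cache\ndef cm(n): return env.camera_model(n)\ndef px2w",1).replace("m=env.camera_model(n)","m=cm(n)")
open('h.py','w').write(s)
E
python3 - <<'E'
from h import *
bones('file'); im=cv2.imread('pics/top0.png')
cv2.imwrite('pics/c1.png',cv2.resize(im[180:315,160:395],None,fx=3.4,fy=3.4,interpolation=cv2.INTER_CUBIC))
cv2.imwrite('pics/c2.png',cv2.resize(im[180:270,275:390],None,fx=6.5,fy=6.5,interpolation=cv2.INTER_CUBIC))
st()
E
```

```text
c 321.7 383.6 size 108 7 axis deg from x 86.5 [ 84 121 136]
c 389.4 351.6 size 120 43 axis deg from x 87.4 [ 92 153 208]
c 516.3 326.6 size 77 43 axis deg from x 83.2 [111 172 219]
c 458.5 238.3 size 271 7 axis deg from x 176.5 [ 87 126 129]
c 582.2 338.8 size 102 45 axis deg from x 89.2 [ 73 103 141]
c 522.9 436.9 size 238 8 axis deg from x 176.4 [ 70 100 110]
t0.10 pos [ 0.1373 -0.5064  0.2526] xax [ 0.965  0.262 -0.   ] yax [ 0.262 -0.965 -0.001] z [-0.     0.001 -1.   ] w0.0856 gf0 F [-0.8 -0.7 -0. ] j [-1.31  0.13 -0.04  1.41 -0.    1.57]
```

View pics/c2.png

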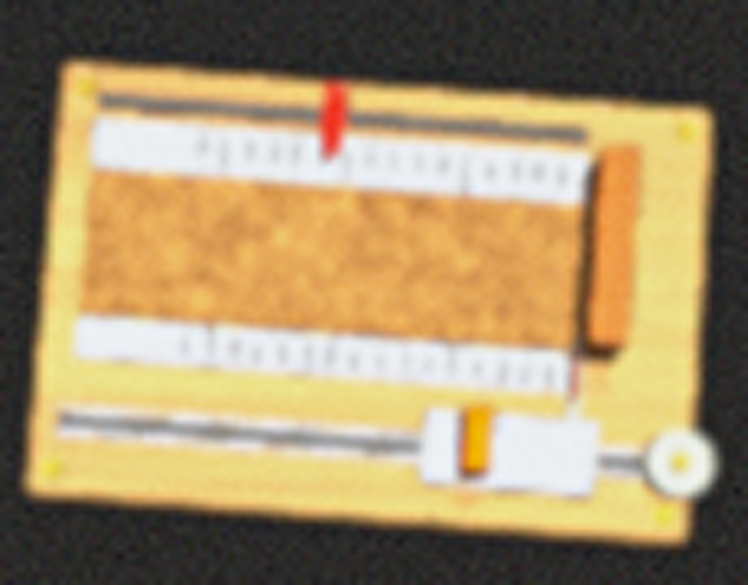

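View pics/c1.png

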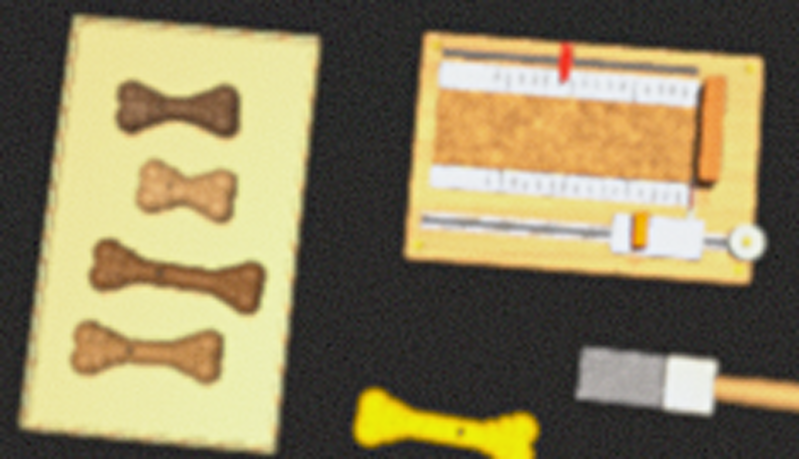

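```bash
sed -i 's/<8000/<12000/' h.py; python3 - <<'E'
from h import *
f=lambda x,y,z:px2w('top',275+(x+.5)/6.5-.5,180+(y+.5)/6.5-.5,z)*1000
C=np.array([f(*p,.02) for p in[(62,62),(712,105),(690,543),(28,495)]]) # +x+y, +x-y, -x-y, -x+y
print(C.round(1)); c=C.mean(0)[:2]; ey=(C[0]-C[1]+C[3]-C[2])[:2];print('len',np.linalg.norm(ey)/2);ey/=np.linalg.norm(ey);ex=np.array([ey[1],-ey[0]])
print('centre',c,'ey',ey,np.degrees(np.arctan2(ey[1],ey[0])))
B=lambda p:((np.array(p)[:2]-c)@ex,(np.array(p)[:2]-c)@ey)
for nm,p in dict(bedR1=(583,205,.026),bedR2=(575,350,.026),bedL1=(92,168,.026),bedL2=(80,315,.026),marker=(335,118,.024),tab=(476,440,.072),headtopFace1=(597,148,.08),hf2=(590,345,.08)).items():
    w=f(*p);print(nm,w.round(1),np.round(B(w),1))
for nm,q,z in [('white',[(417,176),(491,177),(492,238),(418,237)],.04),('grey',[(409,247),(485,245),(487,308),(412,310)],.04),('tray',[(182,185),(254,189),(242,312),(166,306)],.01)]:
    P=np.array([px2w('top',*a,z)[:2]*1000 for a in q]);print(nm,P.round(0).tolist(),P.mean(0).round(1))
im=cv2.imread('pics/top0.png')
bones('file')
# wider: scene cross-check of bones' centres
for p in [(464,269),(447,287),(435,309),(430,335)]: print('scene',(px2w('scene',*p,.0165)*1000).round(0))
E
```

```text
[[ 648.9  145.5   20. ]
 [ 638.  -125.6   20. ]
 [ 455.2 -117.9   20. ]
 [ 467.5  152.5   20. ]]
len 271.0022503023828
centre [552.38063193  13.64048238] ey [0.04266417 0.99908947] 87.55478114436616
bedR1 [592.9 -71.8  26. ] [ 44.2 -83.6]
bedR2 [532.5 -69.3  26. ] [-16.3 -83.7]
bedL1 [602.9 130.9  26. ] [ 45.5 119.3]
bedL2 [541.4 133.6  26. ] [-16.  119.4]
marker [627.2  31.2  24. ] [74.  20.8]
tab [488.9 -26.7  72. ] [-61.7 -43. ]
headtopFace1 [605.3 -71.8  80. ] [ 56.5 -83.1]
hf2 [526.6 -70.1  80. ] [-22.2 -84.7]
white [[690.0, -211.0], [694.0, -413.0], [528.0, -411.0], [525.0, -213.0]] [ 609.2 -312. ]
grey [[498.0, -189.0], [508.0, -392.0], [344.0, -394.0], [334.0, -197.0]] [ 421.  -293.1]
tray [[656.0, 428.0], [650.0, 229.0], [317.0, 245.0], [325.0, 449.0]] [486.9 338. ]
c 321.7 383.6 size 108 7 axis deg from x 86.5 [ 84 121 136]
c 389.4 351.6 size 120 43 axis deg from x 87.4 [ 92 153 208]
c 449.1 331.8 size 140 43 axis deg from x 82.8 [ 69 116 170]
c 516.3 326.6 size 77 43 axis deg from x 83.2 [111 172 219]
c 458.5 238.3 size 271 7 axis deg from x 176.5 [ 87 126 129]
c 582.2 338.8 size 102 45 axis deg from x 89.2 [ 73 103 141]
c 522.9 436.9 size 238 8 axis deg from x 176.4 [ 70 100 110]
scene [387. 355.  16.]
scene [449. 334.  17.]
scene [515. 328.  16.]
scene [580. 340.  16.]
```

Four bones lie in the tray. From the tray crop, top-image pixels:
- 100, dark brown: (212,212)
- 80, pale tan: (214,236)
- 140, reddish brown: (212,262)
- 120, mid brown: (203,284)

Look-alikes to leave alone are the yellow one at (291,306), the purple one at (183,353), and the lumps on the other trays at (75,227), (412,108) and (437,112). The first bone to pick is at (212,262), which measures 140 x 43 mm. The marker reads about 105 mm, so 140 and 120 go to the grey box and 100 and 80 to the white.

```bash
cat >> h.py <<'E'
def plan(x,y,z,psi,turn_first=False):
    "shift (full-scale units, in present tool axes) and turn to reach TCP x,y,z mm and tool-x heading psi deg"
    p,R=st(); d=np.array([x,y,z])/1000-p
    cur=np.degrees(np.arctan2(R[1,0],R[0,0])); t=-((psi-cur+180)%360-180)
    if turn_first:
        a=np.radians(psi); R=np.array([[np.cos(a),np.sin(a),0],[np.sin(a),-np.cos(a),0],[0,0,-1]])
    print('psi %.2f'%cur,'shift/10cm',(R.T@d*10).round(3),'turn %.3f'%(np.radians(t)/1.5))
BC=np.array([552.4,13.6]);EY=np.array([.04266,.99909]);EX=np.array([.99909,-.04266])
def bw(bx,s): "board x (mm), distance s from headboard face -> world xy mm"; return BC+EX*bx+EY*(s-84.2)
E
python3 -m inch '[[[0.26,-0.36,0],0,-1],[[0.26,-0.36,0],0,-1],[[0.26,-0.36,0],0,-1],[[0.26,-0.36,0],0,-1],[[0.26,-0.36,0],0,-1],[[0.26,-0.36,0],0,-1],[[0.26,-0.36,0],0,-1],[[0.26,-0.36,0],0,-1],[[0.26,-0.36,0],0,-1],[[0.26,-0.36,0],0,-1]]' 60
python3 -m inch '[[[0.26,-0.36,0],0,-1],[[0.26,-0.36,0],0,-1],[[0.26,-0.36,0],0,-1],[[0.26,-0.36,0],0,0],[[0.26,-0.36,0],0,0],[[0.26,-0.36,0],0,0],[[0.26,-0.36,0],0,0],[[0.26,-0.36,0],0,0],[[0.26,-0.36,0],0,0],[[0.26,-0.36,0],0,0]]' 60
python3 -m inch '[[[0,0,0],-0.078,0],[[0,0,0],-0.078,0],[[0,0,0],-0.078,0],[[0,0,0],-0.078,0],[[0,0,0],-0.078,0],[[0,0,0],-0.078,0],[[0,0,0],-0.078,0],[[0,0,0],-0.078,0],[[0,0,0],-0.078,0],[[0,0,0],-0.078,0]]' 60
python3 -c "
from h import *
plan(449.1,331.8,110,82.8)"
```

```text
time: 1.1
tool_pos: [0.294, -0.0895, 0.2533]
tcp_rot: [0.991, 0.132, 0.0, 0.0]
wrist_force: [1.6, -0.5, 0.5]
grip_width: 0.0851
gripper_force: 0.0
time: 2.1
tool_pos: [0.4749, 0.2274, 0.2597]
tcp_rot: [0.979, 0.201, -0.009, -0.041]
wrist_force: [1.6, -0.3, 0.9]
grip_width: 0.0428
gripper_force: 0.0
time: 3.1
tool_pos: [0.4742, 0.2264, 0.2597]
tcp_rot: [0.704, 0.709, 0.015, -0.039]
wrist_force: [0.0, -0.0, 0.2]
grip_width: 0.0427
gripper_force: 0.0
t3.10 pos [0.4742 0.2264 0.2597] xax [-0.006  0.997  0.076] yax [ 0.999  0.009 -0.034] z [-0.034  0.075 -0.997] w0.0427 gf0 F [ 0.  -0.   0.2] j [ 0.4   0.13 -0.03  1.42  0.08  1.97]
psi 90.34 shift/10cm [ 0.939 -0.191  1.58 ] turn 0.088
```

```bash

python3 -m inch '[[[0.1,-0.02,0.1],0,0],[[0.1,-0.02,0.1],0,0],[[0.1,-0.02,0.1],0,0],[[0.1,-0.02,0.1],0,0],[[0.1,-0.02,0.1],0,0],[[0.1,-0.02,0.1],0,0],[[0.1,-0.02,0.1],0,0],[[0.1,-0.02,0.1],0,0],[[0.05,0,0.1],0,0],[[0,0,0],0,0]]' 60
python3 -c "
from h import *
plan(449.1,331.8,110,82.8)"
```

```text
time: 4.1
tool_pos: [0.4545, 0.3184, 0.1757]
tcp_rot: [0.705, 0.708, 0.014, -0.039]
wrist_force: [0.1, -0.6, 0.1]
grip_width: 0.0427
gripper_force: 0.0
t4.10 pos [0.4545 0.3184 0.1757] xax [-0.002  0.997  0.075] yax [ 0.999  0.005 -0.035] z [-0.035  0.074 -0.997] w0.0427 gf0 F [ 0.1 -0.6  0.1] j [ 0.57  0.18 -0.14  1.23  0.08  2.14]
psi 90.12 shift/10cm [ 0.085 -0.031  0.667] turn 0.085
```

```bash

python3 -m inch '[[[0,0,0.2],0.085,0],[[0,0,0.2],0,0],[[0,0,0.2],0,0],[[0,0,0.2],0,0],[[0,0,0.2],0,0],[[0.02,0,0.2],0,0],[[0,0,0.2],0,0],[[0,0,0.05],0,0],[[0,0,0],0,1],[[0,0,0],0,1]]' 60
python3 -m inch '[[[0,0,0],0,1],[[0,0,0],0,1],[[0,0,0],0,1],[[0,0,0],0,1],[[0,0,0],0,1],[[0,0,-0.2],0,1],[[0,0,-0.2],0,1],[[0,0,-0.2],0,1],[[0,0,-0.2],0,1],[[0,0,-0.2],0,1]]' 60
python3 -c "
from h import *
print(bw(15,0),bw(15,70+8))
plan(*bw(15,78),110,87.55)"
```

```text
time: 5.1
tool_pos: [0.4513, 0.3311, 0.0342]
tcp_rot: [0.749, 0.661, 0.013, -0.039]
wrist_force: [-0.3, 0.2, -0.3]
grip_width: 0.0175
gripper_force: 58.7
time: 6.1
tool_pos: [0.4535, 0.3231, 0.133]
tcp_rot: [0.749, 0.661, 0.012, -0.04]
wrist_force: [0.3, -0.4, -1.6]
grip_width: 0.0174
gripper_force: 59.0
[563.794378 -71.163278] [567.121858   6.765742]
t6.10 pos [0.4535 0.3231 0.133 ] xax [0.126 0.99  0.07 ] yax [ 0.991 -0.123 -0.044] z [-0.035  0.075 -0.997] w0.0174 gf59 F [ 0.3 -0.4 -1.6] j [ 0.58  0.2  -0.22  1.14  0.08  2.28]
psi 82.75 shift/10cm [-3.004  1.525 -0.049] turn -0.056
```

```bash

python3 -m inch '[[[-0.3,0.152,0],0,1],[[-0.3,0.152,0],0,1],[[-0.3,0.152,0],0,1],[[-0.3,0.152,0],0,1],[[-0.3,0.152,0],0,1],[[-0.3,0.152,0],0,1],[[-0.3,0.152,0],0,1],[[-0.3,0.152,0],0,1],[[-0.3,0.152,0],0,1],[[-0.3,0.152,0],0,1]]' 60
python3 -m inch '[[[0,0,0],-0.056,1],[[0,0,0.05],0,1],[[0,0,0.05],0,1],[[0,0,0.05],0,1],[[0,0,0.05],0,1],[[0,0,0],0,1],[[0,0,0],0,1],[[0,0,0],0,1],[[0,0,0],0,1],[[0,0,0],0,1]]' 60
python3 - <<'E'
from h import *
plan(*bw(15,76),56,87.55)
a=env.capture('top');b=env.capture('scene')
cv2.imwrite('pics/p1.png',np.hstack([cv2.resize(a[160:290,260:400],None,fx=3,fy=3,interpolation=2),cv2.resize(b[190:320,230:380],(380,390),interpolation=2)]))
E
```

```text
time: 7.1
tool_pos: [0.5668, 0.0066, 0.1043]
tcp_rot: [0.749, 0.661, 0.012, -0.04]
wrist_force: [1.3, -0.4, -0.5]
grip_width: 0.0173
gripper_force: 59.0
time: 8.1
tool_pos: [0.5665, 0.0094, 0.0853]
tcp_rot: [0.721, 0.692, 0.014, -0.039]
wrist_force: [0.5, 0.2, -1.5]
grip_width: 0.0179
gripper_force: 59.0
t8.10 pos [0.5665 0.0094 0.0853] xax [0.042 0.996 0.074] yax [ 0.999 -0.04  -0.036] z [-0.033  0.076 -0.997] w0.0179 gf59 F [ 0.5  0.2 -1.5] j [-0.02  0.28 -0.22  1.1   0.08  1.59]
psi 87.57 shift/10cm [-0.067  0.018  0.289] turn 0.000
```

View pics/p1.png

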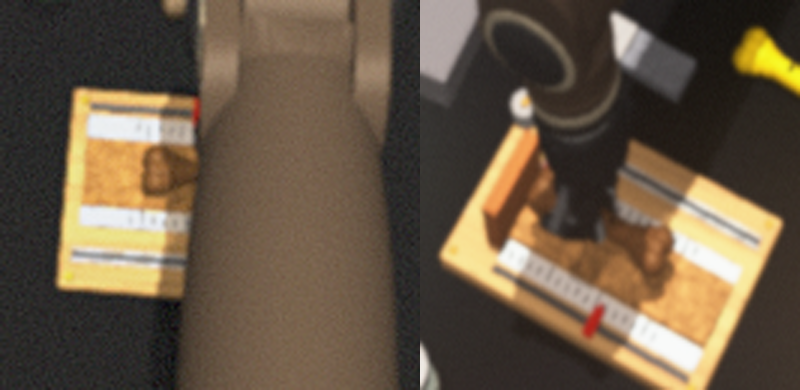

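```bash

python3 -m inch '[[[0,0,0.04],0,1],[[0,0,0.04],0,1],[[0,0,0.04],0,1],[[0,0,0.04],0,1],[[0,0,0.04],0,1],[[0,0,0.04],0,1],[[0,0,0.04],0,1],[[-0.03,0,0],0,1],[[-0.03,0,0],0,1],[[-0.02,0,0],0,1]]' 60
python3 -c "
from h import *
plan(*bw(15,70),56,87.55)"
python3 -m inch '[[[-0.01,0,0],0,1],[[0,0,0],0,1],[[-0.01,0,0],0,1],[[0,0,0],0,1],[[-0.01,0,0],0,1],[[0,0,0],0,1],[[-0.01,0,0],0,1],[[0,0,0],0,1],[[0,0,0],0,1],[[0,0,0],0,1]]' 60
python3 -c "
from h import *
plan(*bw(15,70),56,87.55)"
```

```text
time: 9.2
tool_pos: [0.5652, 0.0031, 0.0567]
tcp_rot: [0.721, 0.692, 0.014, -0.039]
wrist_force: [-0.6, -0.8, -1.5]
grip_width: 0.0174
gripper_force: 61.4
t9.20 pos [0.5652 0.0031 0.0567] xax [0.042 0.996 0.074] yax [ 0.999 -0.04  -0.036] z [-0.033  0.076 -0.997] w0.0174 gf61 F [-0.6 -0.8 -1.5] j [-0.03  0.3  -0.27  1.04  0.07  1.58]
psi 87.56 shift/10cm [-0.043  0.018  0.004] turn 0.000
time: 10.2
tool_pos: [0.5649, -0.0005, 0.0563]
tcp_rot: [0.721, 0.692, 0.014, -0.039]
wrist_force: [0.4, -1.2, -0.7]
grip_width: 0.0171
gripper_force: 61.5
t10.20 pos [ 5.649e-01 -5.000e-04  5.630e-02] xax [0.042 0.996 0.074] yax [ 0.999 -0.04  -0.036] z [-0.033  0.076 -0.997] w0.0171 gf61 F [ 0.4 -1.2 -0.7] j [-0.04  0.3  -0.27  1.04  0.07  1.57]
psi 87.57 shift/10cm [-0.007  0.019  0.002] turn 0.000
```

```bash

python3 -m inch '[[[-0.01,0,0],0,1],[[0,0,0],0,1],[[-0.01,0,0],0,1],[[0,0,0],0,1],[[-0.005,0,0],0,1],[[0,0,0],0,1],[[0,0,0],0,1],[[0,0,0],0,1],[[0,0,0],0,1],[[0,0,0],0,1]]' 60
python3 -c "
from h import *
plan(*bw(15,70),56,87.55)"
```

```text
time: 11.2
tool_pos: [0.5648, -0.0028, 0.0561]
tcp_rot: [0.721, 0.692, 0.014, -0.039]
wrist_force: [-0.8, 3.0, -0.1]
grip_width: 0.0171
gripper_force: 61.7
t11.20 pos [ 0.5648 -0.0028  0.0561] xax [0.042 0.996 0.075] yax [ 0.999 -0.039 -0.036] z [-0.033  0.076 -0.997] w0.0171 gf62 F [-0.8  3.  -0.1] j [-0.04  0.3  -0.27  1.04  0.07  1.57]
psi 87.58 shift/10cm [0.016 0.019 0.002] turn 0.000
```

```bash

python3 -m inch '[[[-0.01,0,0],0,1],[[0,0,0],0,1],[[0,0,0],0,0.1],[[0,0,0],0,0.1],[[0,0,0],0,0.1],[[0,0,-0.2],0,0.1],[[0,0,-0.2],0,0.1],[[0,0,-0.2],0,0.1],[[0,0,-0.2],0,0.1],[[0,0,0],0,0.1]]' 60
python3 -m inch '[[[0,0,0],-0.1,0],[[0,0,0],-0.1,0],[[0,0,0],-0.1,0],[[0,0,0],-0.1,0],[[0,0,0],-0.1,0],[[0,0,0],-0.1,0],[[0,0,0],-0.1,0],[[0,0,0],-0.1,0],[[0,0,0],-0.1,0],[[0,0,0],-0.1,0]]' 60
python3 -c "
from h import *
print(bw(-60,40));plan(*bw(-60,40),110,177.55,True)"
```

```text
time: 12.2
tool_pos: [0.569, -0.0105, 0.1386]
tcp_rot: [0.721, 0.692, 0.016, -0.037]
wrist_force: [-0.2, -0.2, 0.7]
grip_width: 0.038
gripper_force: 0.0
time: 13.2
tool_pos: [0.567, -0.0102, 0.1346]
tcp_rot: [0.053, 0.998, 0.037, -0.019]
wrist_force: [0.5, 0.1, -1.1]
grip_width: 0.0427
gripper_force: 0.0
[490.569028 -28.000178]
t13.20 pos [ 0.567  -0.0102  0.1346] xax [-0.994  0.104  0.042] yax [0.107 0.992 0.071] z [-0.035  0.075 -0.997] w0.0427 gf0 F [ 0.5  0.1 -1.1] j [-0.05  0.26 -0.14  1.21  0.07  0.05]
psi 174.02 shift/10cm [ 0.756 -0.211  0.246] turn -0.041
```

```bash

python3 -m inch '[[[0,0,0],-0.041,0],[[0.15,-0.045,0.05],0,0],[[0.15,-0.045,0.05],0,0],[[0.15,-0.045,0.05],0,0],[[0.15,-0.045,0.05],0,0],[[0.15,-0.045,0.05],0,0],[[0,0,0],0,0],[[0,0,0],0,0],[[0,0,0],0,0],[[0,0,0],0,0]]' 60
python3 - <<'E'
from h import *
plan(*bw(-60,40),64,177.55)
a=env.capture('top');b=env.capture('scene')
cv2.imwrite('pics/p2.png',np.hstack([cv2.resize(a[170:280,265:395],(400,338),interpolation=2),cv2.resize(b[210:328,235:375],(400,338),interpolation=2)]))
E
```

```text
time: 14.2
tool_pos: [0.4913, -0.0268, 0.112]
tcp_rot: [0.025, 0.999, 0.037, -0.017]
wrist_force: [0.3, 0.0, -0.9]
grip_width: 0.0426
gripper_force: 0.0
t14.20 pos [ 0.4913 -0.0268  0.112 ] xax [-0.998  0.049  0.037] yax [0.051 0.996 0.074] z [-0.033  0.076 -0.997] w0.0426 gf0 F [ 0.3  0.  -0.9] j [-0.09  0.13 -0.34  1.13  0.07 -0.05]
psi 177.21 shift/10cm [-0.01  -0.048  0.478] turn -0.004
```

View pics/p2.png

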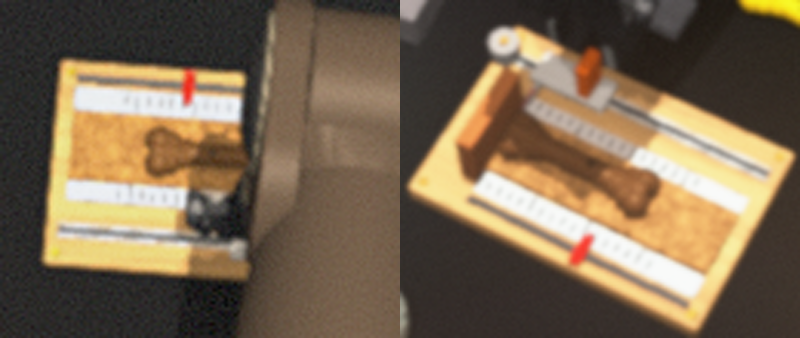

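```bash

python3 -m inch '[[[-0.01,-0.048,0.06],0,0],[[0,0,0.07],0,0],[[0,0,0.07],0,0],[[0,0,0.07],0,0],[[0,0,0.07],0,0],[[0,0,0.07],0,0],[[0,0,0.07],0,0],[[0,0,0],0,1],[[0,0,0],0,1],[[0,0,0],0,1]]' 60
python3 -m inch '[[[0,0,0],0,1],[[0,0,0],0,1],[[0,0,0],0,1],[[0,0,0],0,1],[[0,0,0],0,1],[[0,0,0],0,1],[[0,0,0],0,1],[[0,0,0],0,1],[[0,0,0],0,1],[[0,0,0],0,1]]' 60
python3 - <<'E'
from h import *
p,R=st()
print('pull target',bw(-60,180),'shift',R.T@np.append(EY*140,0)/100)
b=lambda x,y:px2w('scene',235+(x-400)*140/400,210+y*118/338,.0385)[:2]*1000
for q in [(655,185),(652,205),(620,212)]:
    w=b(*q)-BC; print('bone end',w@EX,w@EY+84.2)
E
```

```text
time: 15.3
tool_pos: [0.4896, -0.0276, 0.0639]
tcp_rot: [0.025, 0.999, 0.038, -0.018]
wrist_force: [-0.5, 5.8, 1.0]
grip_width: 0.0119
gripper_force: 58.6
time: 16.3
tool_pos: [0.4896, -0.0276, 0.064]
tcp_rot: [0.025, 0.999, 0.038, -0.018]
wrist_force: [-0.1, 6.1, -0.2]
grip_width: 0.0117
gripper_force: 58.4
t16.30 pos [ 0.4896 -0.0276  0.064 ] xax [-0.998  0.048  0.037] yax [0.051 0.996 0.074] z [-0.033  0.076 -0.997] w0.0117 gf58 F [-0.1  6.1 -0.2] j [-0.1   0.16 -0.42  1.03  0.07 -0.05]
pull target [496.541428 111.872422] shift [0.00761907 1.39610946 0.10402746]
bone end -1.4713617197798012 135.106280971111
bone end 15.767124199329004 141.37784438028083
bone end 33.39966897211819 121.42139713038947
```

```bash

python3 -m inch '[[[0,0.15,0.01],0,1],[[0,0.15,0.01],0,1],[[0,0.15,0.01],0,1],[[0,0.15,0.01],0,1],[[0,0.15,0.01],0,1],[[0,0.15,0.01],0,1],[[0,0.15,0.01],0,1],[[0,0.15,0.01],0,1],[[0,0.15,0.02],0,1],[[0,0.05,0],0,1]]' 60
python3 - <<'E'
from h import *
st();plan(495.6,112.3,64,177.55)
b=env.capture('scene');a=env.capture('top')
cv2.imwrite('pics/p3.png',np.hstack([cv2.resize(a[180:270,275:385],(400,328),interpolation=2),cv2.resize(b[230:328,245:365],(400,328),interpolation=2)]))
E
```

```text
time: 17.3
tool_pos: [0.4965, 0.1105, 0.064]
tcp_rot: [0.025, 0.999, 0.034, -0.017]
wrist_force: [0.6, -9.0, -2.7]
grip_width: 0.0115
gripper_force: 59.5
t17.30 pos [0.4965 0.1105 0.064 ] xax [-0.998  0.049  0.037] yax [0.051 0.996 0.067] z [-0.033  0.068 -0.997] w0.0115 gf60 F [ 0.6 -9.  -2.7] j [ 0.18  0.18 -0.4   1.01  0.07  0.23]
t17.30 pos [0.4965 0.1105 0.064 ] xax [-0.998  0.049  0.037] yax [0.051 0.996 0.067] z [-0.033  0.068 -0.997] w0.0115 gf60 F [ 0.6 -9.  -2.7] j [ 0.18  0.18 -0.4   1.01  0.07  0.23]
psi 177.19 shift/10cm [0.01  0.018 0.001] turn -0.004
```

View pics/p3.png

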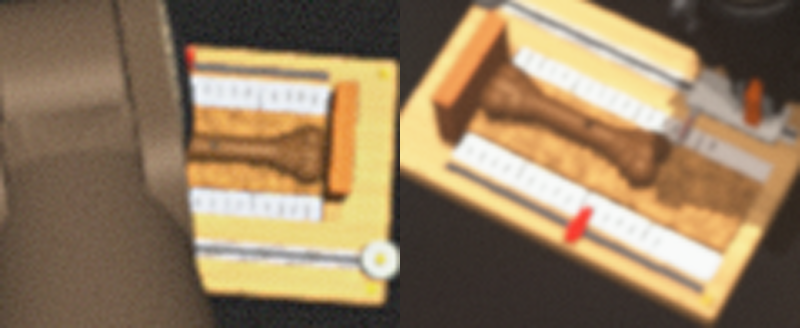

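```bash

python3 -m inch '[[[0,0.018,0],0,1],[[0,0,0],0,1],[[0,0,0],0,1],[[0,0,0],0,1],[[0,0,0],0,1],[[0,0,0],0,1],[[0,0,0],0,1],[[0,0,0],0,1],[[0,0,0],0,1],[[0,0,0],0,1]]' 60
python3 - <<'E'
from h import *
plan(495.6,112.3,64,177.55)
b=env.capture('scene')
cv2.imwrite('pics/p4.png',cv2.resize(b[240:300,290:370],(800,600),interpolation=2))
for h in (135,140,145):print(h,[(w2px('scene',np.append(bw(x,h),z)/1000)-[290,240])*10 for x,z in((-12,28),(15,38))])
E
```

```text
time: 18.4
tool_pos: [0.4965, 0.1114, 0.064]
tcp_rot: [0.026, 0.999, 0.034, -0.018]
wrist_force: [0.8, -6.8, -1.9]
grip_width: 0.012
gripper_force: 59.9
t18.40 pos [0.4965 0.1114 0.064 ] xax [-0.998  0.05   0.037] yax [0.052 0.996 0.067] z [-0.033  0.069 -0.997] w0.0120 gf60 F [ 0.8 -6.8 -1.9] j [ 0.18  0.18 -0.4   1.01  0.07  0.23]
psi 177.13 shift/10cm [0.01  0.009 0.   ] turn -0.005
135 [array([362.66220179, 331.00332953]), array([309.15500292, 402.5680402 ])]
140 [array([381.53934196, 339.79979519]), array([328.26143546, 411.55219276])]
145 [array([400.44727124, 348.61012727]), array([347.39962961, 420.55062063])]
```

View pics/p4.png

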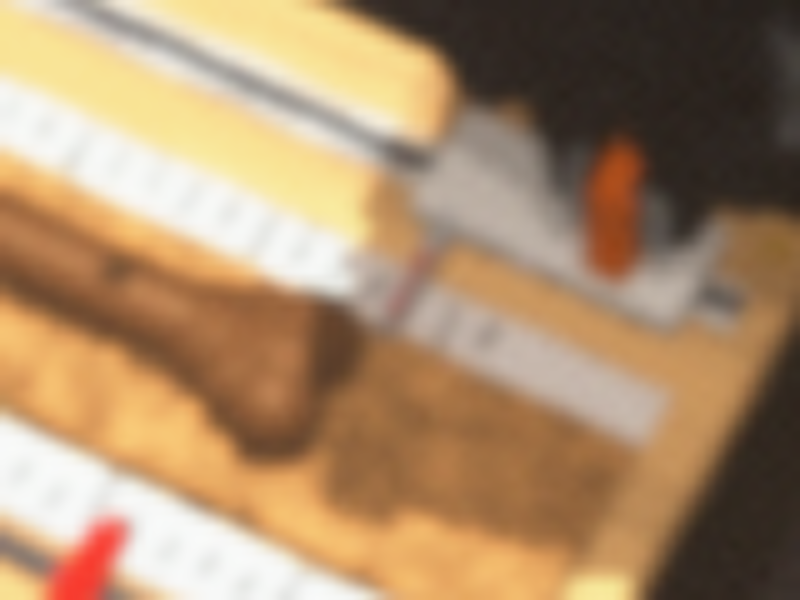

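```bash

python3 -m inch '[[[0,0.006,0],0,1],[[0,0,0],0,1],[[0,0,0],0,1],[[0,0,0],0,1],[[0,0,0],0,1],[[0,0,0],0,1],[[0,0,0],0,1],[[0,0,0],0,1],[[0,0,0],0,1],[[0,0,0],0,1]]' 60
python3 -m inch '[[[0,0,0],0,1],[[0,0,0],0,1],[[0,0,0],0,1],[[0,0,0],0,1],[[0,0,0],0,1],[[0,0,0],0,1],[[0,0,0],0,1],[[0,0,0],0,1],[[0,0,0],0,1],[[0,0,0],0,1]]' 60
python3 -c "
from h import *
p,R=st()
print((p[:2]*1000-[489.6,-27.6])@EY, R.T@(np.array([489.6,-28,64])-p*1000)/100)"
```

```text
time: 19.45
tool_pos: [0.4966, 0.1119, 0.064]
tcp_rot: [0.026, 0.999, 0.034, -0.018]
wrist_force: [-0.1, -7.3, -1.6]
grip_width: 0.0119
gripper_force: 59.7
time: 20.45
tool_pos: [0.4966, 0.1119, 0.064]
tcp_rot: [0.026, 0.999, 0.034, -0.018]
wrist_force: [0.9, -7.8, -2.0]
grip_width: 0.0121
gripper_force: 59.7
t20.45 pos [0.4966 0.1119 0.064 ] xax [-0.998  0.05   0.037] yax [0.052 0.996 0.067] z [-0.033  0.069 -0.997] w0.0121 gf60 F [ 0.9 -7.8 -2. ] j [ 0.18  0.18 -0.4   1.01  0.07  0.23]
139.664743624303 [-5.83247315e-04 -1.39751397e+00 -9.40908235e-02]
```

```bash

python3 -m inch '[[[0,-0.14,-0.01],0,1],[[0,-0.14,-0.01],0,1],[[0,-0.14,-0.01],0,1],[[0,-0.14,-0.01],0,1],[[0,-0.14,-0.01],0,1],[[0,-0.14,-0.01],0,1],[[0,-0.14,-0.01],0,1],[[0,-0.14,-0.01],0,1],[[0,-0.14,-0.01],0,1],[[0,-0.13,0],0,1]]' 60
python3 -m inch '[[[0,0,0],0,1],[[0,0,0],0,0],[[0,0,0],0,0],[[0,0,0],0,0],[[0,0,-0.1],0,0],[[0,0,-0.2],0,0],[[0,0,-0.2],0,0],[[0,0,-0.2],0,0],[[0,0,0],0.1,0],[[0,0,0],0.1,0]]' 60
python3 -m inch '[[[0,0,0],0.1,0],[[0,0,0],0.1,0],[[0,0,0],0.1,0],[[0,0,0],0.1,0],[[0,0,0],0.1,0],[[0,0,0],0.1,0],[[0,0,0],0.1,0],[[0,0,0],0.1,0],[[0,0,0],0.047,0],[[0,0,0],0,0]]' 60
python3 - <<'E'
from h import *
plan(*bw(15,70),100,87.55)
b=env.capture('scene')
cv2.imwrite('pics/p5.png',cv2.resize(b[200:320,230:390],(640,480),interpolation=2))
E
```

```text
time: 21.45
tool_pos: [0.4898, -0.0255, 0.0639]
tcp_rot: [0.025, 0.999, 0.038, -0.017]
wrist_force: [-5.1, 0.9, 12.3]
grip_width: 0.0116
gripper_force: 69.2
time: 22.45
tool_pos: [0.493, -0.0296, 0.1344]
tcp_rot: [0.177, 0.983, 0.035, -0.022]
wrist_force: [-0.1, 0.3, -0.7]
grip_width: 0.0428
gripper_force: 0.0
time: 23.45
tool_pos: [0.4924, -0.0296, 0.1334]
tcp_rot: [0.724, 0.689, 0.015, -0.039]
wrist_force: [0.0, -0.1, 0.8]
grip_width: 0.0425
gripper_force: 0.0
t23.45 pos [ 0.4924 -0.0296  0.1334] xax [0.051 0.996 0.075] yax [ 0.998 -0.048 -0.036] z [-0.033  0.076 -0.997] w0.0425 gf0 F [ 0.  -0.1  0.8] j [-0.1   0.13 -0.31  1.18  0.07  1.52]
psi 87.08 shift/10cm [0.295 0.741 0.331] turn -0.005
```

View pics/p5.png

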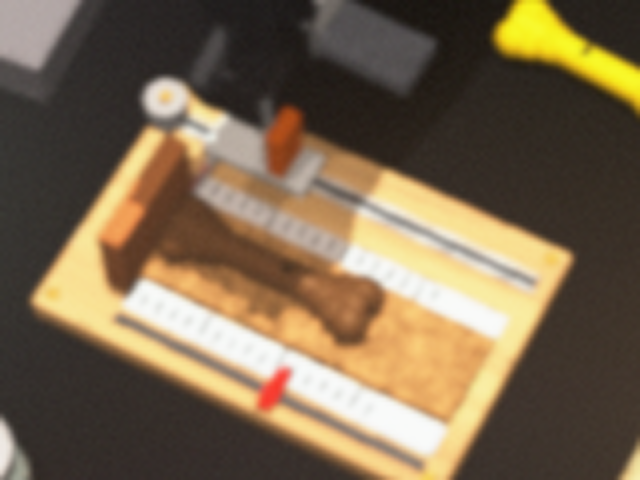

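```bash

python3 -m inch '[[[0.064,0.185,0],0,0],[[0.064,0.185,0],0,0],[[0.064,0.185,0],0,0],[[0.064,0.185,0],0,0],[[0,0,0.19],0,0],[[0,0,0.19],0,0],[[0,0,0.19],0,0],[[0,0,0.19],0,0],[[0,0,0],0,1],[[0,0,0],0,1]]' 60
python3 -m inch '[[[0,0,0],0,1],[[0,0,0],0,1],[[0,0,0],0,1],[[0,0,0],0,1],[[0,0,-0.2],0,1],[[0,0,-0.2],0,1],[[0,0,-0.2],0,1],[[0,0,-0.2],0,1],[[0,0,-0.2],0,1],[[0,0,0],0,1]]' 60
python3 -m inch '[[[-0.257,-0.134,-0.014],0,1],[[-0.257,-0.134,-0.014],0,1],[[-0.257,-0.134,-0.014],0,1],[[-0.257,-0.134,-0.014],0,1],[[-0.257,-0.134,-0.014],0,1],[[-0.257,-0.134,-0.014],0,1],[[-0.257,-0.134,-0.014],0,1],[[-0.257,-0.134,-0.014],0,1],[[-0.257,-0.134,-0.014],0,1],[[-0.257,-0.134,-0.014],0,1]]' 60
python3 -m inch '[[[0,0,0],0.099,1],[[0,0,0],0.099,1],[[0,0,0],0.099,1],[[0,0,0],0.099,1],[[0,0,0],0.099,1],[[0,0,0],0.099,1],[[0,0,0],0.099,1],[[0,0,0],0.099,1],[[0,0,0],0.099,1],[[0,0,0],0.099,1]]' 60
python3 - <<'E'
from h import *
plan(419,-253,40,2.8)
p,R=st();print('true shift',R.T@(np.array([419,-253,40])-p*1000)/100)
E
```

```text
time: 24.5
tool_pos: [0.5648, -0.0021, 0.0565]
tcp_rot: [0.724, 0.689, 0.014, -0.039]
wrist_force: [0.7, 0.2, -0.9]
grip_width: 0.0174
gripper_force: 58.6
time: 25.5
tool_pos: [0.5697, -0.0101, 0.1587]
tcp_rot: [0.724, 0.689, 0.016, -0.037]
wrist_force: [0.6, 0.1, -1.6]
grip_width: 0.0173
gripper_force: 59.5
time: 26.5
tool_pos: [0.4206, -0.2611, 0.1546]
tcp_rot: [0.724, 0.689, 0.014, -0.04]
wrist_force: [1.1, -0.2, -1.1]
grip_width: 0.0178
gripper_force: 59.4
time: 27.5
tool_pos: [0.4212, -0.2601, 0.1545]
tcp_rot: [0.999, 0.015, -0.017, -0.038]
wrist_force: [-0.2, 0.3, -1.7]
grip_width: 0.0173
gripper_force: 59.5
t27.50 pos [ 0.4212 -0.2601  0.1545] xax [ 0.999  0.031 -0.032] yax [ 0.028 -0.997 -0.077] z [-0.035  0.076 -0.996] w0.0173 gf59 F [-0.2  0.3 -1.7] j [-0.58  0.14 -0.24  1.26  0.05  2.53]
psi 1.77 shift/10cm [0.017 0.017 1.147] turn -0.012
t27.50 pos [ 0.4212 -0.2601  0.1545] xax [ 0.999  0.031 -0.032] yax [ 0.028 -0.997 -0.077] z [-0.035  0.076 -0.996] w0.0173 gf59 F [-0.2  0.3 -1.7] j [-0.58  0.14 -0.24  1.26  0.05  2.53]
true shift [0.01669245 0.01719766 1.14691023]
```

```bash

python3 -m inch '[[[0.017,0.017,0.15],-0.012,1],[[0,0,0.17],0,1],[[0,0,0.17],0,1],[[0,0,0.17],0,1],[[0,0,0.17],0,1],[[0,0,0.17],0,1],[[0,0,0.1],0,1],[[0,0,0.06],0,1],[[0,0,0],0,0.2],[[0,0,0],0,0.2]]' 60
python3 -m inch '[[[0,0,0],0,0.2],[[0,0,0],0,0.1],[[0,0,-0.2],0,0],[[0,0,-0.2],0,0],[[0,0,-0.2],0,0],[[0,0,-0.2],0,0],[[0,0,-0.2],0,0],[[0,0,0],-0.095,0],[[0,0,0],-0.095,0],[[0,0,0],-0.095,0]]' 60
python3 -m inch '[[[0,0,0],-0.095,0],[[0,0,0],-0.095,0],[[0,0,0],-0.095,0],[[0,0,0],-0.095,0],[[0,0,0],-0.095,0],[[0,0,0],-0.095,0],[[0,0,0],-0.095,0],[[0,0,0],0,0],[[0,0,0],0,0],[[0,0,0],0,0]]' 60
python3 - <<'E'
from h import *
im=bones(); cv2.imwrite('pics/t5.png',im)
plan(389.4,351.6,160,87.4)
p,R=st();print('true shift',R.T@(np.array([389.4,351.6,160])-p*1000)/100)
E
```

```text
time: 28.5
tool_pos: [0.42, -0.2534, 0.0404]
tcp_rot: [0.999, 0.027, -0.015, -0.038]
wrist_force: [-0.2, -0.2, -0.5]
grip_width: 0.0342
gripper_force: 0.0
time: 29.5
tool_pos: [0.4232, -0.261, 0.1403]
tcp_rot: [0.97, 0.241, -0.007, -0.04]
wrist_force: [0.7, -1.1, -0.2]
grip_width: 0.0428
gripper_force: 0.0
time: 30.5
tool_pos: [0.423, -0.2608, 0.1397]
tcp_rot: [0.739, 0.672, 0.013, -0.039]
wrist_force: [0.6, -0.3, -0.2]
grip_width: 0.0428
gripper_force: 0.0
c 322.0 384.3 size 107 6 axis deg from x 86.5 [ 80 120 133]
c 389.4 351.4 size 120 43 axis deg from x 87.4 [ 88 149 205]
c 516.1 326.6 size 77 42 axis deg from x 83.0 [109 170 218]
c 458.5 238.3 size 271 7 axis deg from x 176.5 [ 90 128 131]
c 582.1 338.8 size 102 45 axis deg from x 89.2 [ 74 107 146]
c 524.5 436.7 size 234 9 axis deg from x 176.3 [ 83 115 123]
t30.55 pos [ 0.4229 -0.2608  0.1397] xax [0.095 0.993 0.072] yax [ 0.995 -0.092 -0.04 ] z [-0.033  0.076 -0.997] w0.0426 gf0 F [0.4 0.1 0.2] j [-0.58  0.15 -0.26  1.23  0.05  1.09]
psi 84.54 shift/10cm [ 6.063 -0.906  0.272] turn -0.033
t30.55 pos [ 0.4229 -0.2608  0.1397] xax [0.095 0.993 0.072] yax [ 0.995 -0.092 -0.04 ] z [-0.033  0.076 -0.997] w0.0426 gf0 F [0.4 0.1 0.2] j [-0.58  0.15 -0.26  1.23  0.05  1.09]
true shift [ 6.06280263 -0.90634937  0.27201038]
```

```bash

python3 -m inch '[[[0.303,-0.045,0.013],0,0],[[0.303,-0.045,0.013],0,0],[[0.303,-0.045,0.013],0,0],[[0.303,-0.045,0.013],0,0],[[0.303,-0.045,0.013],0,0],[[0.303,-0.045,0.013],0,0],[[0.303,-0.045,0.013],0,0],[[0.303,-0.045,0.013],0,0],[[0.303,-0.045,0.013],0,0],[[0.303,-0.045,0.013],0,0]]' 60
python3 -m inch '[[[0.303,-0.045,0.013],0,0],[[0.303,-0.045,0.013],0,0],[[0.303,-0.045,0.013],0,0],[[0.303,-0.045,0.013],0,0],[[0.303,-0.045,0.013],0,0],[[0.303,-0.045,0.013],0,0],[[0.303,-0.045,0.013],0,0],[[0.303,-0.045,0.013],0,0],[[0.303,-0.045,0.013],0,0],[[0.303,-0.045,0.013],-0.033,0]]' 60
python3 - <<'E'
from h import *
plan(389.4,351.5,34,87.4)
E
```

```text
time: 31.55
tool_pos: [0.4057, 0.0464, 0.1506]
tcp_rot: [0.739, 0.673, 0.013, -0.039]
wrist_force: [0.6, 0.6, 0.4]
grip_width: 0.043
gripper_force: 0.0
time: 32.55
tool_pos: [0.3886, 0.3524, 0.1613]
tcp_rot: [0.721, 0.691, 0.014, -0.039]
wrist_force: [0.0, -0.5, 0.6]
grip_width: 0.0429
gripper_force: 0.0
t32.55 pos [0.3886 0.3524 0.1613] xax [0.044 0.996 0.074] yax [ 0.998 -0.041 -0.036] z [-0.033  0.076 -0.997] w0.0429 gf0 F [ 0.  -0.5  0.6] j [ 0.7   0.12 -0.25  1.18  0.08  2.31]
psi 87.48 shift/10cm [-0.104  0.055  1.267] turn 0.001
```

```bash

python3 -m inch '[[[-0.05,0.03,0.17],0,0],[[-0.05,0.025,0.18],0,0],[[0,0,0.18],0,0],[[0,0,0.18],0,0],[[0,0,0.18],0,0],[[0,0,0.18],0,0],[[0,0,0.14],0,0],[[0,0,0.06],0,0],[[0,0,0],0,1],[[0,0,0],0,1]]' 60
python3 -m inch '[[[0,0,0],0,1],[[0,0,0],0,1],[[0,0,0],0,1],[[0,0,0],0,1],[[0,0,-0.2],0,1],[[0,0,-0.2],0,1],[[0,0,-0.2],0,1],[[0,0,-0.2],0,1],[[0,0,-0.2],0,1],[[0,0,0],0,1]]' 60
python3 -m inch '[[[-0.34,0.19,0.01],0,1],[[-0.34,0.19,0.01],0,1],[[-0.34,0.19,0.01],0,1],[[-0.34,0.19,0.01],0,1],[[-0.34,0.19,0.01],0,1],[[-0.34,0.19,0.01],0,1],[[-0.34,0.19,0.01],0,1],[[-0.34,0.19,0.01],0,1],[[-0.34,0.19,0.01],0,1],[[-0.34,0.19,0.01],0,1]]' 60
python3 - <<'E'
from h import *
plan(*bw(15,66),57,87.55)
E
```

```text
time: 33.55
tool_pos: [0.3901, 0.3508, 0.0343]
tcp_rot: [0.721, 0.691, 0.015, -0.039]
wrist_force: [-0.4, 1.0, -0.4]
grip_width: 0.0177
gripper_force: 58.7
time: 34.55
tool_pos: [0.3943, 0.3438, 0.136]
tcp_rot: [0.721, 0.691, 0.017, -0.039]
wrist_force: [1.0, 0.2, -1.2]
grip_width: 0.0176
gripper_force: 58.8
time: 35.55
tool_pos: [0.5675, -0.0043, 0.0896]
tcp_rot: [0.721, 0.691, 0.014, -0.039]
wrist_force: [1.1, 0.8, -0.6]
grip_width: 0.0178
gripper_force: 58.9
t35.55 pos [ 0.5675 -0.0043  0.0896] xax [0.044 0.996 0.074] yax [ 0.998 -0.041 -0.038] z [-0.035  0.076 -0.997] w0.0178 gf59 F [ 1.1  0.8 -0.6] j [-0.04  0.28 -0.21  1.12  0.07  1.57]
psi 87.47 shift/10cm [-0.034  0.003  0.324] turn -0.001
```

```bash

python3 -m inch '[[[-0.03,0,0.05],0,1],[[0,0,0.06],0,1],[[0,0,0.06],0,1],[[0,0,0.06],0,1],[[0,0,0.06],0,1],[[0,0,0.03],0,1],[[-0.02,0,0],0,1],[[-0.02,0,0],0,1],[[0,0,0],0,1],[[0,0,0],0,1]]' 60
python3 -m inch '[[[-0.01,0,0],0,1],[[0,0,0],0,1],[[-0.01,0,0],0,1],[[0,0,0],0,1],[[-0.01,0,0],0,1],[[0,0,0],0,1],[[-0.005,0,0],0,1],[[0,0,0],0,1],[[0,0,0],0,1],[[0,0,0],0,1]]' 60
python3 - <<'E'
from h import *
p,R=st(); print((p[:2]*1000-bw(15,0))@EY)
E
```

```text
time: 36.55
tool_pos: [0.5664, -0.0075, 0.059]
tcp_rot: [0.721, 0.691, 0.014, -0.039]
wrist_force: [0.9, 0.6, -1.7]
grip_width: 0.0177
gripper_force: 59.0
time: 37.55
tool_pos: [0.566, -0.0108, 0.0584]
tcp_rot: [0.721, 0.691, 0.014, -0.039]
wrist_force: [0.1, -0.1, -0.9]
grip_width: 0.0172
gripper_force: 59.0
t37.55 pos [ 0.566  -0.0108  0.0584] xax [0.044 0.996 0.074] yax [ 0.998 -0.041 -0.037] z [-0.033  0.076 -0.997] w0.0172 gf59 F [ 0.1 -0.1 -0.9] j [-0.05  0.3  -0.26  1.05  0.07  1.56]
60.40009700289606
```

Lower 2 mm and keep pushing towards the headboard.

```bash

python3 -m inch '[[[-0.01,0,0.01],0,1],[[0,0,0],0,1],[[-0.01,0,0.01],0,1],[[0,0,0],0,1],[[-0.005,0,0],0,1],[[0,0,0],0,1],[[0,0,0],0,1],[[0,0,0],0,1],[[0,0,0],0,1],[[0,0,0],0,1]]' 60
python3 - <<'E'
from h import *
p,R=st(); print((p[:2]*1000-bw(15,0))@EY)
E
```

```text
time: 38.55
tool_pos: [0.5659, -0.0132, 0.0563]
tcp_rot: [0.721, 0.691, 0.014, -0.039]
wrist_force: [0.7, 0.3, -1.2]
grip_width: 0.0174
gripper_force: 59.0
t38.55 pos [ 0.5659 -0.0132  0.0563] xax [0.044 0.996 0.074] yax [ 0.998 -0.041 -0.037] z [-0.033  0.076 -0.997] w0.0174 gf59 F [ 0.7  0.3 -1.2] j [-0.06  0.3  -0.26  1.04  0.07  1.55]
57.99116378931168
```

```bash

python3 -m inch '[[[-0.01,0,0],0,1],[[0,0,0],0,1],[[-0.005,0,0],0,1],[[0,0,0],0,1],[[-0.005,0,0],0,1],[[0,0,0],0,1],[[0,0,0],0,1],[[0,0,0],0,1],[[0,0,0],0,1],[[0,0,0],0,1]]' 60
python3 - <<'E'
from h import *
p,R=st(); print((p[:2]*1000-bw(15,0))@EY)
E
```

```text
time: 39.55
tool_pos: [0.5658, -0.0136, 0.0562]
tcp_rot: [0.721, 0.692, 0.015, -0.04]
wrist_force: [0.4, 7.4, -1.5]
grip_width: 0.0175
gripper_force: 59.0
t39.55 pos [ 0.5658 -0.0136  0.0562] xax [0.043 0.996 0.078] yax [ 0.999 -0.04  -0.037] z [-0.033  0.079 -0.996] w0.0175 gf59 F [ 0.4  7.4 -1.5] j [-0.06  0.3  -0.26  1.04  0.08  1.55]
57.552941927084284
```

```bash

python3 -m inch '[[[0,0,0],0,0.1],[[0,0,0],0,0.1],[[0,0,0],0,0.1],[[0,0,-0.2],0,0.1],[[0,0,-0.2],0,0.1],[[0,0,-0.2],0,0],[[0,0,-0.2],0,0],[[0,0,0],-0.1,0],[[0,0,0],-0.1,0],[[0,0,0],-0.1,0]]' 60
python3 -m inch '[[[0,0,0],-0.1,0],[[0,0,0],-0.1,0],[[0,0,0],-0.1,0],[[0,0,0],-0.1,0],[[0,0,0],-0.1,0],[[0,0,0],-0.1,0],[[0,0,0],-0.1,0],[[0,0,0],-0.045,0],[[0.1,-0.02,0],0,0],[[0.1,-0.02,0],0,0]]' 60
python3 -m inch '[[[0.14,-0.03,0],0,0],[[0.14,-0.03,0],0,0],[[0.14,-0.03,0],0,0],[[0.13,-0.03,0],0,0],[[0,0,0.17],0,0],[[0,0,0.17],0,0],[[0,0,0],0,0],[[0,0,0],0,0],[[0,0,0],0,0],[[0,0,0],0,0]]' 60
python3 - <<'E'
from h import *
plan(490.0,-27.5,64,177.55)
b=env.capture('scene');cv2.imwrite('pics/s6.png',b)
cv2.imwrite('pics/p6.png',cv2.resize(b[210:330,235:375],(700,600),interpolation=2))
E
```

```text
time: 40.55
tool_pos: [0.5686, -0.0217, 0.1362]
tcp_rot: [0.547, 0.836, 0.023, -0.034]
wrist_force: [0.8, -0.2, 0.3]
grip_width: 0.0428
gripper_force: 0.0
time: 41.55
tool_pos: [0.5474, -0.0246, 0.1361]
tcp_rot: [0.024, 0.999, 0.037, -0.018]
wrist_force: [-0.2, 0.1, 0.2]
grip_width: 0.0428
gripper_force: 0.0
time: 42.55
tool_pos: [0.4922, -0.0314, 0.1044]
tcp_rot: [0.023, 0.999, 0.037, -0.017]
wrist_force: [-0.1, -0.1, 0.3]
grip_width: 0.0429
gripper_force: 0.0
t42.55 pos [ 0.4922 -0.0314  0.1044] xax [-0.998  0.045  0.035] yax [0.047 0.996 0.074] z [-0.032  0.076 -0.997] w0.0429 gf0 F [-0.1 -0.1  0.3] j [-0.1   0.14 -0.35  1.11  0.07 -0.06]
psi 177.45 shift/10cm [0.009 0.008 0.406] turn -0.001
```

View pics/p6.png

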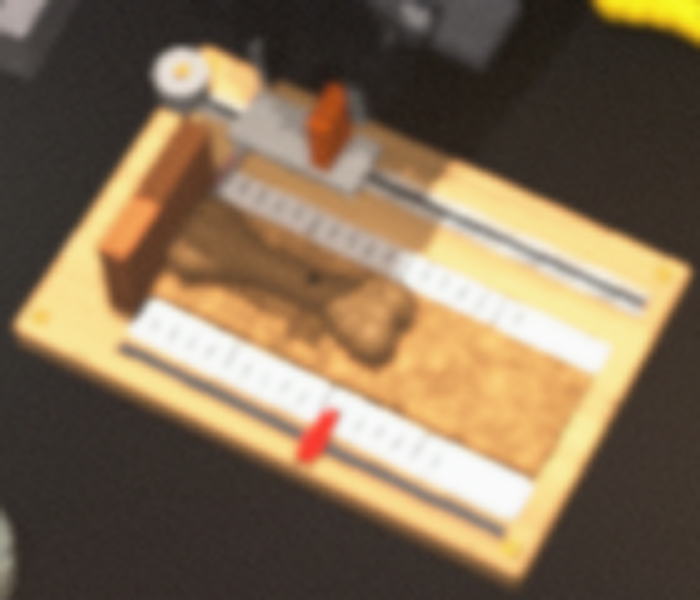

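```bash

python3 -m inch '[[[0.01,0.01,0.1],0,0],[[0,0,0.1],0,0],[[0,0,0.1],0,0],[[0,0,0.1],0,0],[[0,0,0],0,0],[[0,0,0],0,1],[[0,0,0],0,1],[[0,0,0],0,1],[[0,0,0],0,1],[[0,0,0],0,1]]' 60
python3 -c "
from h import *
st()"
python3 -m inch '[[[0,0.15,0.01],0,1],[[0,0.15,0.01],0,1],[[0,0.15,0.01],0,1],[[0,0.15,0.01],0,1],[[0,0.15,0.01],0,1],[[0,0.15,0.01],0,1],[[0,0.15,0.01],0,1],[[0,0.15,0.01],0,1],[[0,0,0],0,1],[[0,0,0],0,1]]' 60
python3 - <<'E'
from h import *
plan(494.9,92.2,64,177.55)
p,R=st();print((p[:2]*1000-[489.6,-27.6])@EY)
E
```

```text
time: 43.6
tool_pos: [0.4896, -0.0275, 0.0643]
tcp_rot: [0.023, 0.999, 0.037, -0.017]
wrist_force: [-2.8, 0.8, 4.6]
grip_width: 0.0117
gripper_force: 59.4
t43.60 pos [ 0.4896 -0.0275  0.0643] xax [-0.998  0.044  0.036] yax [0.047 0.996 0.073] z [-0.033  0.075 -0.997] w0.0117 gf59 F [-2.8  0.8  4.6] j [-0.1   0.16 -0.42  1.03  0.07 -0.05]
time: 44.6
tool_pos: [0.4955, 0.0916, 0.0644]
tcp_rot: [0.023, 0.999, 0.035, -0.017]
wrist_force: [3.6, -6.5, -2.5]
grip_width: 0.0118
gripper_force: 59.8
t44.60 pos [0.4955 0.0916 0.0644] xax [-0.998  0.045  0.035] yax [0.047 0.996 0.07 ] z [-0.032  0.071 -0.997] w0.0118 gf60 F [ 3.6 -6.5 -2.5] j [ 0.14  0.17 -0.41  1.01  0.08  0.19]
psi 177.45 shift/10cm [0.006 0.006 0.004] turn -0.001
t44.60 pos [0.4955 0.0916 0.0644] xax [-0.998  0.045  0.035] yax [0.047 0.996 0.07 ] z [-0.032  0.071 -0.997] w0.0118 gf60 F [ 3.6 -6.5 -2.5] j [ 0.14  0.17 -0.41  1.01  0.08  0.19]
119.29973923015052
```

```bash

python3 -m inch '[[[0,0.006,0],0,1],[[0,0,0],0,1],[[0,0,0],0,1],[[0,0,0],0,1],[[0,0,0],0,1],[[0,0,0],0,1],[[0,0,0],0,1],[[0,0,0],0,1],[[0,0,0],0,1],[[0,0,0],0,1]]' 60
python3 -m inch '[[[0,0,0],0,1],[[0,0,0],0,1],[[0,0,0],0,1],[[0,0,0],0,1],[[0,0,0],0,1],[[0,0,0],0,1],[[0,0,0],0,1],[[0,0,0],0,1],[[0,0,0],0,1],[[0,0,0],0,1]]' 60
python3 - <<'E'
from h import *
p,R=st();print((p[:2]*1000-[489.6,-27.6])@EY)
b=env.capture('scene');cv2.imwrite('pics/s7.png',b)
E
python3 -m inch '[[[0,-0.15,-0.01],0,1],[[0,-0.15,-0.01],0,1],[[0,-0.15,-0.01],0,1],[[0,-0.15,-0.01],0,1],[[0,-0.15,-0.01],0,1],[[0,-0.15,-0.01],0,1],[[0,-0.15,-0.01],0,1],[[0,-0.14,-0.01],0,1],[[0,0,0],0,1],[[0,0,0],0,1]]' 60
python3 -m inch '[[[0,0,0],0,0],[[0,0,0],0,0],[[0,0,0],0,0],[[0,0,-0.1],0,0],[[0,0,-0.2],0,0],[[0,0,-0.2],0,0],[[0,0,-0.2],0,0],[[0,0,0],0.1,0],[[0,0,0],0.1,0],[[0,0,0],0.1,0]]' 60
python3 -m inch '[[[0,0,0],0.1,0],[[0,0,0],0.1,0],[[0,0,0],0.1,0],[[0,0,0],0.1,0],[[0,0,0],0.1,0],[[0,0,0],0.1,0],[[0,0,0],0.1,0],[[0,0,0],0.045,0],[[0,0,0],0,0],[[0,0,0],0,0]]' 60
python3 - <<'E'
from h import *
p,R=st();print(R.T@(np.array([565.8,-13,57])-p*1000)/100)
E
```

```text
time: 45.6
tool_pos: [0.4955, 0.0916, 0.0644]
tcp_rot: [0.023, 0.999, 0.035, -0.017]
wrist_force: [3.2, -6.6, -3.1]
grip_width: 0.0118
gripper_force: 59.6
time: 46.6
tool_pos: [0.4955, 0.0916, 0.0644]
tcp_rot: [0.023, 0.999, 0.035, -0.017]
wrist_force: [4.6, -5.8, -2.4]
grip_width: 0.0118
gripper_force: 59.6
t46.60 pos [0.4955 0.0916 0.0644] xax [-0.998  0.046  0.035] yax [0.048 0.996 0.07 ] z [-0.032  0.071 -0.997] w0.0118 gf60 F [ 4.6 -5.8 -2.4] j [ 0.14  0.17 -0.41  1.01  0.08  0.19]
119.29910520925948
time: 47.65
tool_pos: [0.4897, -0.0264, 0.0644]
tcp_rot: [0.023, 0.999, 0.037, -0.017]
wrist_force: [1.2, -2.2, 4.7]
grip_width: 0.012
gripper_force: 64.1
time: 48.65
tool_pos: [0.4919, -0.0305, 0.1346]
tcp_rot: [0.248, 0.968, 0.033, -0.025]
wrist_force: [-0.5, -0.6, 0.6]
grip_width: 0.0425
gripper_force: 0.0
time: 49.65
tool_pos: [0.4918, -0.0307, 0.1341]
tcp_rot: [0.721, 0.692, 0.014, -0.039]
wrist_force: [-0.3, 0.5, 0.2]
grip_width: 0.0425
gripper_force: 0.0
t49.65 pos [ 0.4918 -0.0307  0.1341] xax [0.042 0.996 0.075] yax [ 0.999 -0.039 -0.036] z [-0.033  0.076 -0.997] w0.0425 gf0 F [-0.3  0.5  0.2] j [-0.1   0.12 -0.31  1.18  0.07  1.51]
[0.14914843 0.7595519  0.75717189]
```

```bash

python3 -m inch '[[[0.037,0.19,0],0,0],[[0.037,0.19,0],0,0],[[0.037,0.19,0],0,0],[[0.037,0.19,0],0,0],[[0,0,0],0,0],[[0,0,0],0,0],[[0,0,0],0,0],[[0,0,0],0,0],[[0,0,0],0,0],[[0,0,0],0,0]]' 60
python3 - <<'E'
from h import *
b=cv2.imread('pics/s7.png'); c=cv2.resize(b[235:295,285:365],(800,600),interpolation=2)
for s in (115,120,125):
  p=[(w2px('scene',np.append(bw(x,s),z)/1000)-[285,235])*10 for x,z in((-45,28),(-12,28))]
  cv2.line(c,*[tuple(int(v) for v in q) for q in p],(0,255,0),1)
cv2.imwrite('pics/p7.png',c)
E
```

```text
time: 50.65
tool_pos: [0.5681, -0.0194, 0.1323]
tcp_rot: [0.721, 0.691, 0.014, -0.039]
wrist_force: [-0.5, 0.0, -0.3]
grip_width: 0.0428
gripper_force: 0.0
```

View pics/p7.png

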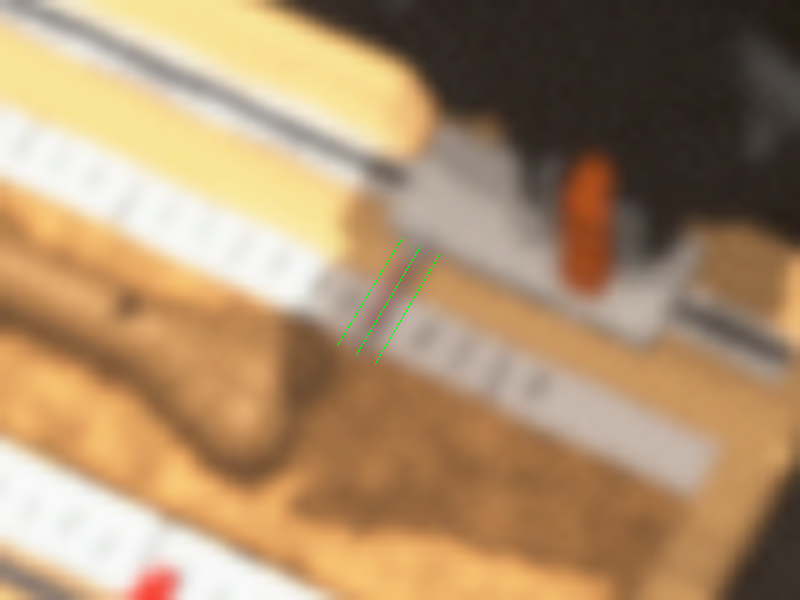

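```bash

python3 -m inch '[[[0,0,0.19],0,0],[[0,0,0.19],0,0],[[0,0,0.19],0,0],[[0,0,0.18],0,0],[[0,0,0],0,0],[[0,0,0],0,1],[[0,0,0],0,1],[[0,0,0],0,1],[[0,0,0],0,1],[[0,0,0],0,1]]' 60
python3 -m inch '[[[0,0,-0.1],0,1],[[0,0,-0.2],0,1],[[0,0,-0.2],0,1],[[0,0,-0.2],0,1],[[0,0,-0.2],0,1],[[0,0,-0.1],0,1],[[0,0,0],0,1],[[0,0,0],0,1],[[0,0,0],0,1],[[0,0,0],0,1]]' 60
python3 -m inch '[[[-0.317,-0.134,-0.019],0,1],[[-0.317,-0.134,-0.019],0,1],[[-0.317,-0.134,-0.019],0,1],[[-0.317,-0.134,-0.019],0,1],[[-0.317,-0.134,-0.019],0,1],[[-0.317,-0.134,-0.019],0,1],[[-0.317,-0.134,-0.019],0,1],[[-0.317,-0.134,-0.019],0,1],[[-0.317,-0.134,-0.019],0,1],[[-0.317,-0.134,-0.019],0,1]]' 60
python3 -m inch '[[[0,0,0],0.099,1],[[0,0,0],0.099,1],[[0,0,0],0.099,1],[[0,0,0],0.099,1],[[0,0,0],0.099,1],[[0,0,0],0.099,1],[[0,0,0],0.099,1],[[0,0,0],0.099,1],[[0,0,0],0.099,1],[[0,0,0],0.099,1]]' 60
python3 - <<'E'
from h import *
plan(423,-333,39,2.8)
cv2.imwrite('pics/s8.png',env.capture('scene'))
E
```

```text
time: 51.65
tool_pos: [0.5665, -0.0136, 0.0585]
tcp_rot: [0.721, 0.691, 0.015, -0.038]
wrist_force: [-1.8, -0.3, 5.7]
grip_width: 0.0173
gripper_force: 59.0
time: 52.65
tool_pos: [0.5686, -0.0211, 0.1558]
tcp_rot: [0.721, 0.691, 0.014, -0.04]
wrist_force: [-0.5, -0.6, -1.2]
grip_width: 0.0172
gripper_force: 59.5
time: 53.65
tool_pos: [0.4212, -0.3339, 0.1566]
tcp_rot: [0.721, 0.691, 0.014, -0.039]
wrist_force: [0.1, -0.8, -0.5]
grip_width: 0.0171
gripper_force: 59.4
time: 54.65
tool_pos: [0.4219, -0.3327, 0.1565]
tcp_rot: [0.999, 0.019, -0.016, -0.039]
wrist_force: [-0.5, -0.1, -1.4]
grip_width: 0.0169
gripper_force: 59.5
t54.65 pos [ 0.4219 -0.3327  0.1565] xax [ 0.999  0.038 -0.031] yax [ 0.036 -0.996 -0.078] z [-0.034  0.077 -0.996] w0.0169 gf59 F [-0.5 -0.1 -1.4] j [-0.69  0.22 -0.14  1.29  0.04  2.42]
psi 2.20 shift/10cm [0.048 0.095 1.17 ] turn -0.007
```

```bash

python3 -m inch '[[[0.048,0.095,0.15],-0.007,1],[[0,0,0.17],0,1],[[0,0,0.17],0,1],[[0,0,0.17],0,1],[[0,0,0.17],0,1],[[0,0,0.17],0,1],[[0,0,0.11],0,1],[[0,0,0.06],0,1],[[0,0,0],0,0.2],[[0,0,0],0,0.2]]' 60
python3 -m inch '[[[0,0,0],0,0.2],[[0,0,0],0,0.1],[[0,0,-0.2],0,0],[[0,0,-0.2],0,0],[[0,0,-0.2],0,0],[[0,0,-0.2],0,0],[[0,0,-0.2],0,0],[[0,0,0],-0.1,0],[[0,0,0],-0.1,0],[[0,0,0],-0.1,0]]' 60
python3 -m inch '[[[0,0,0],-0.1,0],[[0,0,0],-0.1,0],[[0,0,0],-0.1,0],[[0,0,0],-0.1,0],[[0,0,0],-0.1,0],[[0,0,0],-0.1,0],[[0,0,0],-0.1,0],[[0,0,0],0,0],[[0,0,0],0,0],[[0,0,0],0,0]]' 60
python3 - <<'E'
from h import *
im=bones(); cv2.imwrite('pics/t9.png',im)
p,R=st();print('true shift',R.T@(np.array([582,338.8,150])-p*1000)/100)
plan(582,338.8,150,89.2)
E
```

```text
time: 55.7
tool_pos: [0.4239, -0.3336, 0.0401]
tcp_rot: [0.999, 0.027, -0.015, -0.038]
wrist_force: [0.2, 0.3, 1.0]
grip_width: 0.0343
gripper_force: 0.0
time: 56.7
tool_pos: [0.4271, -0.3411, 0.1401]
tcp_rot: [0.967, 0.252, -0.006, -0.04]
wrist_force: [0.3, -1.5, 0.0]
grip_width: 0.0423
gripper_force: 0.0
time: 57.7
tool_pos: [0.4268, -0.3409, 0.1395]
tcp_rot: [0.713, 0.7, 0.015, -0.039]
wrist_force: [-0.0, -0.5, 0.4]
grip_width: 0.0425
gripper_force: 0.0
c 321.7 383.9 size 108 6 axis deg from x 86.7 [ 78 123 134]
c 516.0 326.5 size 77 43 axis deg from x 82.5 [107 170 219]
c 458.5 238.3 size 271 7 axis deg from x 176.5 [ 96 130 138]
c 601.6 315.8 size 101 44 axis deg from x 89.2 [ 73 105 143]
c 525.2 437.0 size 233 9 axis deg from x 176.4 [ 81 114 119]
t57.75 pos [ 0.4268 -0.3409  0.1394] xax [0.02  0.997 0.075] yax [ 0.999 -0.018 -0.035] z [-0.033  0.076 -0.997] w0.0425 gf0 F [0.  0.4 0.1] j [-0.69  0.25 -0.15  1.25  0.04  0.9 ]
true shift [6.81540223 1.42814608 0.35793217]
t57.75 pos [ 0.4268 -0.3409  0.1394] xax [0.02  0.997 0.075] yax [ 0.999 -0.018 -0.035] z [-0.033  0.076 -0.997] w0.0425 gf0 F [0.  0.4 0.1] j [-0.69  0.25 -0.15  1.25  0.04  0.9 ]
psi 88.85 shift/10cm [6.815 1.428 0.358] turn -0.004
```

```bash

python3 -m inch '[[[0.33,0.081,0.017],0,0],[[0.33,0.081,0.017],0,0],[[0.33,0.081,0.017],0,0],[[0.33,0.081,0.017],0,0],[[0.33,0.081,0.017],0,0],[[0.33,0.081,0.017],0,0],[[0.33,0.081,0.017],0,0],[[0.33,0.081,0.017],0,0],[[0.33,0.081,0.017],0,0],[[0.33,0.081,0.017],0,0]]' 60
python3 -m inch '[[[0.33,0.081,0.017],0,0],[[0.33,0.081,0.017],0,0],[[0.33,0.081,0.017],0,0],[[0.33,0.081,0.017],0,0],[[0.33,0.081,0.017],0,0],[[0.33,0.081,0.017],0,0],[[0.33,0.081,0.017],0,0],[[0.33,0.081,0.017],0,0],[[0.33,0.081,0.017],0,0],[[0.33,0.081,0.017],0,0]]' 60
python3 - <<'E'
from h import *
plan(601.6,315.8,34,89.2)
a=env.capture('scene');cv2.imwrite('pics/p9.png',cv2.resize(a[300:370,380:480],(640,448),interpolation=2))
# scene cross-check: project expected bone outline ends
for s in(-50,0,50): print((w2px('scene',[.6016,.3158+s/1000,.0165])-[380,300])*6.4)
E
```

```text
time: 58.75
tool_pos: [0.5134, -0.0104, 0.1446]
tcp_rot: [0.713, 0.7, 0.015, -0.039]
wrist_force: [-0.1, -0.3, 0.2]
grip_width: 0.0426
gripper_force: 0.0
time: 59.75
tool_pos: [0.5998, 0.3186, 0.1495]
tcp_rot: [0.713, 0.7, 0.015, -0.039]
wrist_force: [0.3, -0.2, 0.6]
grip_width: 0.0427
gripper_force: 0.0
t59.75 pos [0.5998 0.3186 0.1495] xax [0.02  0.997 0.075] yax [ 0.999 -0.017 -0.035] z [-0.033  0.076 -0.997] w0.0427 gf0 F [ 0.3 -0.2  0.6] j [0.45 0.43 0.14 1.27 0.08 2.04]
psi 88.87 shift/10cm [-0.114  0.059  1.148] turn -0.004
[101.19444479 193.24114693]
[233.68639109 249.8445355 ]
[367.90798333 307.11252821]
```

View pics/p9.png

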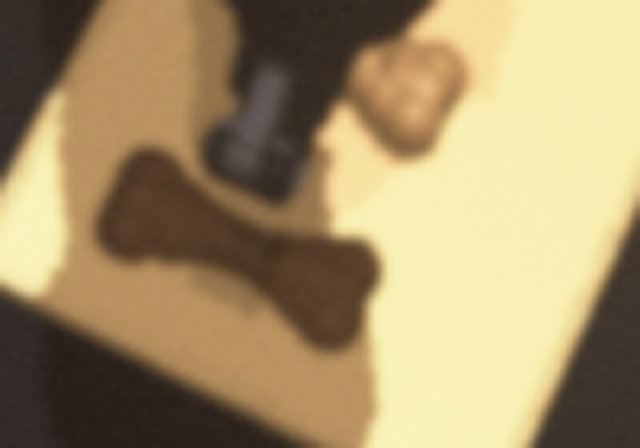

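```bash

python3 -m inch '[[[-0.06,0.03,0.14],0,0],[[-0.054,0.029,0.15],0,0],[[0,0,0.17],0,0],[[0,0,0.17],0,0],[[0,0,0.17],0,0],[[0,0,0.17],0,0],[[0,0,0.12],0,0],[[0,0,0.06],0,0],[[0,0,0],0,1],[[0,0,0],0,1]]' 60
python3 -m inch '[[[0,0,0],0,1],[[0,0,0],0,1],[[0,0,0],0,1],[[0,0,0],0,1],[[0,0,-0.2],0,1],[[0,0,-0.2],0,1],[[0,0,-0.2],0,1],[[0,0,-0.2],0,1],[[0,0,-0.2],0,1],[[0,0,0],0,1]]' 60
python3 -m inch '[[[-0.324,-0.032,0.02],0,1],[[-0.324,-0.032,0.02],0,1],[[-0.324,-0.032,0.02],0,1],[[-0.324,-0.032,0.02],0,1],[[-0.324,-0.032,0.02],0,1],[[-0.324,-0.032,0.02],0,1],[[-0.324,-0.032,0.02],0,1],[[-0.324,-0.032,0.02],0,1],[[-0.324,-0.032,0.02],0,1],[[-0.324,-0.032,0.02],0.015,1]]' 60
python3 - <<'E'
from h import *
plan(*bw(15,55),56.5,87.55)
E
```

```text
time: 60.8
tool_pos: [0.6018, 0.3143, 0.0344]
tcp_rot: [0.713, 0.7, 0.015, -0.039]
wrist_force: [1.7, -0.7, -0.6]
grip_width: 0.0175
gripper_force: 58.7
time: 61.8
tool_pos: [0.6062, 0.3074, 0.1368]
tcp_rot: [0.712, 0.7, 0.017, -0.038]
wrist_force: [0.9, -0.2, -1.0]
grip_width: 0.0176
gripper_force: 58.8
time: 62.8
tool_pos: [0.5653, -0.0153, 0.0889]
tcp_rot: [0.72, 0.692, 0.014, -0.039]
wrist_force: [0.4, -0.2, -0.6]
grip_width: 0.0174
gripper_force: 58.9
t62.80 pos [ 0.5653 -0.0153  0.0889] xax [0.041 0.996 0.074] yax [ 0.999 -0.038 -0.038] z [-0.035  0.076 -0.997] w0.0174 gf59 F [ 0.4 -0.2 -0.6] j [-0.06  0.28 -0.22  1.11  0.07  1.55]
psi 87.64 shift/10cm [-0.033  0.021  0.322] turn 0.001
```

```bash

python3 -m inch '[[[-0.03,0.015,0.06],0,1],[[0,0,0.07],0,1],[[0,0,0.07],0,1],[[0,0,0.07],0,1],[[0,0,0.055],0,1],[[-0.02,0,0],0,1],[[-0.02,0,0],0,1],[[-0.01,0,0],0,1],[[0,0,0],0,1],[[0,0,0],0,1]]' 60
python3 -m inch '[[[-0.01,0,0],0,1],[[0,0,0],0,1],[[-0.01,0,0],0,1],[[0,0,0],0,1],[[0,0,0],0,1],[[0,0,0],0,1],[[0,0,0],0,1],[[0,0,0],0,1],[[0,0,0],0,1],[[0,0,0],0,1]]' 60
python3 - <<'E'
from h import *
p,R=st(); print((p[:2]*1000-bw(15,0))@EY)
E
```

```text
time: 63.8
tool_pos: [0.5664, -0.0199, 0.0575]
tcp_rot: [0.72, 0.692, 0.014, -0.039]
wrist_force: [0.3, 0.8, -2.1]
grip_width: 0.0175
gripper_force: 59.1
time: 64.8
tool_pos: [0.5662, -0.0217, 0.0571]
tcp_rot: [0.72, 0.692, 0.014, -0.039]
wrist_force: [-0.5, -0.4, -1.1]
grip_width: 0.0173
gripper_force: 59.1
t64.80 pos [ 0.5662 -0.0217  0.0571] xax [0.041 0.996 0.074] yax [ 0.999 -0.038 -0.036] z [-0.033  0.076 -0.997] w0.0173 gf59 F [-0.5 -0.4 -1.1] j [-0.07  0.3  -0.26  1.05  0.07  1.54]
49.52685170582352
```

```bash

python3 -m inch '[[[-0.01,0,0.01],0,1],[[0,0,0],0,1],[[-0.01,0,0],0,1],[[0,0,0],0,1],[[-0.01,0,0],0,1],[[0,0,0],0,1],[[0,0,0],0,1],[[0,0,0],0,1],[[0,0,0],0,1],[[0,0,0],0,1]]' 60
python3 - <<'E'
from h import *
p,R=st(); print((p[:2]*1000-bw(15,0))@EY)
E
```

```text
time: 65.8
tool_pos: [0.5662, -0.0244, 0.0561]
tcp_rot: [0.72, 0.692, 0.015, -0.039]
wrist_force: [1.0, 3.8, 3.3]
grip_width: 0.0179
gripper_force: 59.4
t65.80 pos [ 0.5662 -0.0244  0.0561] xax [0.041 0.996 0.075] yax [ 0.999 -0.038 -0.036] z [-0.033  0.076 -0.997] w0.0179 gf59 F [1.  3.8 3.3] j [-0.08  0.3  -0.26  1.05  0.07  1.53]
46.80321741750929
```

```bash

python3 -m inch '[[[-0.01,0,0],0,1],[[0,0,0],0,1],[[0,0,0],0,0.1],[[0,0,0],0,0.1],[[0,0,0],0,0.1],[[0,0,-0.2],0,0.1],[[0,0,-0.2],0,0.1],[[0,0,-0.2],0,0],[[0,0,-0.2],0,0],[[0,0,0],-0.1,0]]' 60
python3 -m inch '[[[0,0,0],-0.1,0],[[0,0,0],-0.1,0],[[0,0,0],-0.1,0],[[0,0,0],-0.1,0],[[0,0,0],-0.1,0],[[0,0,0],-0.1,0],[[0,0,0],-0.1,0],[[0,0,0],-0.1,0],[[0,0,0],-0.1,0],[[0,0,0],-0.045,0]]' 60
python3 -m inch '[[[0.15,-0.01,0],0,0],[[0.15,-0.01,0],0,0],[[0.15,-0.01,0],0,0],[[0.15,-0.01,0],0,0],[[0.16,-0.005,0],0,0],[[0,0,0.17],0,0],[[0,0,0.17],0,0],[[0,0,0],0,0],[[0,0,0],0,0],[[0,0,0],0,0]]' 60
python3 - <<'E'
from h import *
plan(490.0,-27.5,64,177.55)
b=env.capture('scene');cv2.imwrite('pics/s10.png',b)
c=cv2.resize(b[210:330,235:375],(700,600),interpolation=2)
for s in (0,100): cv2.line(c,*[tuple(int(v) for v in (w2px('scene',np.append(bw(x,s),z)/1000)-[235,210])*5) for x,z in((-12,26),(42,26))],(0,255,0),1)
cv2.imwrite('pics/p10.png',c)
E
```

```text
time: 66.8
tool_pos: [0.5701, -0.0324, 0.1384]
tcp_rot: [0.666, 0.745, 0.018, -0.036]
wrist_force: [-0.1, 0.0, -0.4]
grip_width: 0.0425
gripper_force: 0.0
time: 67.8
tool_pos: [0.5685, -0.0321, 0.1353]
tcp_rot: [0.019, 0.999, 0.037, -0.018]
wrist_force: [-0.2, -0.7, 0.0]
grip_width: 0.0423
gripper_force: 0.0
time: 68.8
tool_pos: [0.492, -0.0307, 0.1049]
tcp_rot: [0.021, 0.999, 0.037, -0.017]
wrist_force: [0.4, -0.5, 0.5]
grip_width: 0.0429
gripper_force: 0.0
t68.80 pos [ 0.492  -0.0307  0.1049] xax [-0.999  0.042  0.036] yax [0.044 0.996 0.074] z [-0.032  0.076 -0.997] w0.0429 gf0 F [ 0.4 -0.5  0.5] j [-0.1   0.14 -0.35  1.12  0.07 -0.06]
psi 177.62 shift/10cm [0.007 0.    0.41 ] turn 0.001
```

View pics/p10.png

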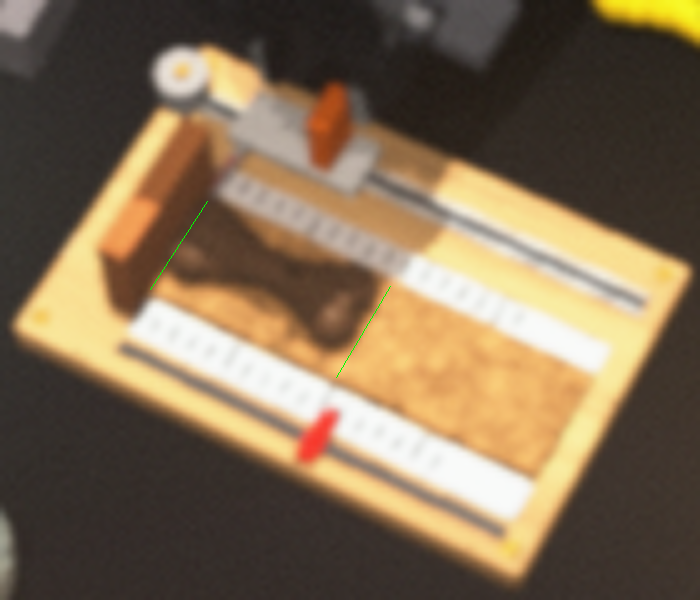

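```bash

python3 -m inch '[[[0.007,0,0.1],0,0],[[0,0,0.1],0,0],[[0,0,0.1],0,0],[[0,0,0.1],0,0],[[0,0,0.01],0,0],[[0,0,0],0,1],[[0,0,0],0,1],[[0,0,0],0,1],[[0,0,0],0,1],[[0,0,0],0,1]]' 60
python3 -c "
from h import *
st()"
python3 -m inch '[[[0,0.15,0.01],0,1],[[0,0.15,0.01],0,1],[[0,0.15,0.01],0,1],[[0,0.15,0.01],0,1],[[0,0.15,0.01],0,1],[[0,0.15,0.01],0,1],[[0,0.11,0.01],0,1],[[0,0,0],0,1],[[0,0,0],0,1],[[0,0,0],0,1]]' 60
python3 - <<'E'
from h import *
p,R=st();print((p[:2]*1000-[489.6,-27.6])@EY)
E
```

```text
time: 69.85
tool_pos: [0.4896, -0.0275, 0.0638]
tcp_rot: [0.021, 0.999, 0.037, -0.017]
wrist_force: [-1.4, 1.4, 4.8]
grip_width: 0.0123
gripper_force: 59.3
t69.85 pos [ 0.4896 -0.0275  0.0638] xax [-0.999  0.041  0.036] yax [0.044 0.996 0.073] z [-0.033  0.075 -0.997] w0.0123 gf59 F [-1.4  1.4  4.8] j [-0.1   0.16 -0.42  1.02  0.07 -0.05]
time: 70.85
tool_pos: [0.4945, 0.0722, 0.0638]
tcp_rot: [0.022, 0.999, 0.036, -0.017]
wrist_force: [2.9, -5.3, -0.3]
grip_width: 0.012
gripper_force: 60.2
t70.85 pos [0.4945 0.0722 0.0638] xax [-0.999  0.042  0.035] yax [0.045 0.997 0.07 ] z [-0.031  0.072 -0.997] w0.0120 gf60 F [ 2.9 -5.3 -0.3] j [ 0.1   0.17 -0.42  1.01  0.07  0.15]
99.90149618751528
```

```bash

python3 -m inch '[[[0,0,0],0,1],[[0,0,0],0,1],[[0,0,0],0,1],[[0,0,0],0,1],[[0,0,0],0,1],[[0,0,0],0,1],[[0,0,0],0,1],[[0,0,0],0,1],[[0,0,0],0,1],[[0,0,0],0,1]]' 60
python3 -m inch '[[[0,0,0],0,1],[[0,0,0],0,1],[[0,0,0],0,1],[[0,0,0],0,1],[[0,0,0],0,1],[[0,0,0],0,1],[[0,0,0],0,1],[[0,0,0],0,1],[[0,0,0],0,1],[[0,0,0],0,1]]' 60
python3 -m inch '[[[0,-0.15,-0.01],0,1],[[0,-0.15,-0.01],0,1],[[0,-0.15,-0.01],0,1],[[0,-0.15,-0.01],0,1],[[0,-0.15,-0.01],0,1],[[0,-0.15,-0.01],0,1],[[0,-0.1,-0.01],0,1],[[0,0,0],0,1],[[0,0,0],0,1],[[0,0,0],0,1]]' 60
python3 -m inch '[[[0,0,0],0,0],[[0,0,0],0,0],[[0,0,0],0,0],[[0,0,-0.1],0,0],[[0,0,-0.2],0,0],[[0,0,-0.2],0,0],[[0,0,-0.2],0,0],[[0,0,0],0.1,0],[[0,0,0],0.1,0],[[0,0,0],0.1,0]]' 60
python3 -m inch '[[[0,0,0],0.1,0],[[0,0,0],0.1,0],[[0,0,0],0.1,0],[[0,0,0],0.1,0],[[0,0,0],0.1,0],[[0,0,0],0.1,0],[[0,0,0],0.1,0],[[0,0,0],0.045,0],[[0,0,0],0,0],[[0,0,0],0,0]]' 60
python3 - <<'E'
from h import *
cv2.imwrite('pics/s11.png',env.capture('scene'))
p,R=st();print(R.T@(np.array([566,-24,56.5])-p*1000)/100)
E
```

```text
time: 71.85
tool_pos: [0.4945, 0.072, 0.0638]
tcp_rot: [0.022, 0.999, 0.035, -0.017]
wrist_force: [3.3, -4.9, -0.5]
grip_width: 0.0116
gripper_force: 60.2
time: 72.85
tool_pos: [0.4945, 0.072, 0.0638]
tcp_rot: [0.022, 0.999, 0.036, -0.017]
wrist_force: [2.9, -5.4, -0.2]
grip_width: 0.0119
gripper_force: 60.2
time: 73.85
tool_pos: [0.4896, -0.027, 0.0638]
tcp_rot: [0.022, 0.999, 0.037, -0.017]
wrist_force: [0.5, -2.6, 5.2]
grip_width: 0.0117
gripper_force: 64.1
time: 74.85
tool_pos: [0.4919, -0.0314, 0.134]
tcp_rot: [0.247, 0.968, 0.033, -0.025]
wrist_force: [0.3, 0.5, 0.1]
grip_width: 0.0429
gripper_force: 0.0
time: 75.85
tool_pos: [0.4918, -0.0315, 0.1335]
tcp_rot: [0.72, 0.693, 0.015, -0.039]
wrist_force: [0.0, -0.1, -0.2]
grip_width: 0.0426
gripper_force: 0.0
t75.90 pos [ 0.4918 -0.0315  0.1334] xax [0.039 0.996 0.075] yax [ 0.999 -0.036 -0.036] z [-0.033  0.076 -0.997] w0.0431 gf0 F [ 0.7 -0.5  0.7] j [-0.1   0.13 -0.31  1.18  0.07  1.5 ]
[0.0463242  0.76583851 0.74771879]
```

```bash

python3 -m inch '[[[0.012,0.19,0],0,0],[[0.012,0.19,0],0,0],[[0.012,0.19,0],0,0],[[0.012,0.19,0],0,0],[[0,0,0.19],0,0],[[0,0,0.19],0,0],[[0,0,0.19],0,0],[[0,0,0.18],0,0],[[0,0,0],0,1],[[0,0,0],0,1]]' 60
python3 -m inch '[[[0,0,0],0,1],[[0,0,0],0,1],[[0,0,0],0,1],[[0,0,0],0,1],[[0,0,-0.2],0,1],[[0,0,-0.2],0,1],[[0,0,-0.2],0,1],[[0,0,-0.2],0,1],[[0,0,-0.2],0,1],[[0,0,0],0,1]]' 60
python3 -m inch '[[[-0.238,0.048,-0.02],0,1],[[-0.238,0.048,-0.02],0,1],[[-0.238,0.048,-0.02],0,1],[[-0.238,0.048,-0.02],0,1],[[-0.238,0.048,-0.02],0,1],[[-0.238,0.048,-0.02],0,1],[[-0.238,0.048,-0.02],0,1],[[-0.238,0.048,-0.02],0,1],[[-0.238,0.048,-0.02],0,1],[[-0.238,0.048,-0.02],0,1]]' 60
python3 -m inch '[[[0,0,0],0.1,1],[[0,0,0],0.1,1],[[0,0,0],0.1,1],[[0,0,0],0.1,1],[[0,0,0],0.1,1],[[0,0,0],0.1,1],[[0,0,0],0.1,1],[[0,0,0],0.1,1],[[0,0,0],0.1,1],[[0,0,0],0.1,1]]' 60
python3 - <<'E'
from h import *
plan(608.5,-272,40,1)
E
```

```text
time: 76.9
tool_pos: [0.5653, -0.024, 0.0561]
tcp_rot: [0.72, 0.693, 0.014, -0.039]
wrist_force: [-0.6, -0.0, -1.3]
grip_width: 0.0175
gripper_force: 58.6
time: 77.9
tool_pos: [0.5702, -0.032, 0.1585]
tcp_rot: [0.72, 0.692, 0.016, -0.037]
wrist_force: [0.4, -0.5, -1.0]
grip_width: 0.0169
gripper_force: 60.1
time: 78.9
tool_pos: [0.6073, -0.273, 0.1545]
tcp_rot: [0.72, 0.692, 0.014, -0.04]
wrist_force: [-0.1, 0.9, -0.5]
grip_width: 0.0175
gripper_force: 60.1
time: 79.9
tool_pos: [0.6072, -0.272, 0.1545]
tcp_rot: [0.999, 0.013, -0.017, -0.038]
wrist_force: [0.2, -0.2, -0.8]
grip_width: 0.0177
gripper_force: 60.1
t79.90 pos [ 0.6072 -0.272   0.1545] xax [ 0.999  0.026 -0.033] yax [ 0.024 -0.997 -0.077] z [-0.035  0.076 -0.996] w0.0177 gf60 F [ 0.2 -0.2 -0.8] j [-0.44  0.46  0.19  1.36  0.05  2.67]
psi 1.51 shift/10cm [0.05  0.089 1.141] turn 0.006
```

```bash

python3 -m inch '[[[0.05,0.089,0.15],0.006,1],[[0,0,0.17],0,1],[[0,0,0.17],0,1],[[0,0,0.17],0,1],[[0,0,0.17],0,1],[[0,0,0.15],0,1],[[0,0,0.1],0,1],[[0,0,0.06],0,1],[[0,0,0],0,0.2],[[0,0,0],0,0.2]]' 60
python3 -m inch '[[[0,0,0],0,0.2],[[0,0,0],0,0.1],[[0,0,-0.2],0,0],[[0,0,-0.2],0,0],[[0,0,-0.2],0,0],[[0,0,-0.2],0,0],[[0,0,-0.2],0,0],[[0,0,0],-0.095,0],[[0,0,0],-0.095,0],[[0,0,0],-0.095,0]]' 60
python3 -m inch '[[[0,0,0],-0.095,0],[[0,0,0],-0.095,0],[[0,0,0],-0.095,0],[[0,0,0],-0.095,0],[[0,0,0],-0.095,0],[[0,0,0],-0.095,0],[[0,0,0],0,0],[[0,0,0],0,0],[[0,0,0],0,0],[[0,0,0],0,0]]' 60
python3 - <<'E'
from h import *
im=bones(); cv2.imwrite('pics/t12.png',im)
p,R=st();print('true shift',R.T@(np.array([516.1,326.5,150])-p*1000)/100)
plan(516,326.5,150,83)
E
```

```text
time: 80.9
tool_pos: [0.6095, -0.2725, 0.0421]
tcp_rot: [0.999, 0.011, -0.016, -0.038]
wrist_force: [0.1, -1.1, -0.0]
grip_width: 0.0342
gripper_force: 0.0
time: 81.9
tool_pos: [0.6127, -0.2799, 0.1423]
tcp_rot: [0.973, 0.226, -0.007, -0.04]
wrist_force: [-0.3, 0.3, 0.6]
grip_width: 0.0423
gripper_force: 0.0
time: 82.9
tool_pos: [0.6124, -0.2798, 0.1414]
tcp_rot: [0.794, 0.606, 0.01, -0.04]
wrist_force: [-0.0, -0.7, 1.4]
grip_width: 0.0428
gripper_force: 0.0
c 321.7 384.6 size 106 7 axis deg from x 86.7 [ 84 121 135]
c 515.9 326.6 size 77 43 axis deg from x 82.5 [110 171 220]
c 458.2 238.5 size 270 7 axis deg from x 176.6 [ 91 127 132]
c 527.5 436.8 size 228 9 axis deg from x 176.1 [ 86 117 114]
t82.95 pos [ 0.6124 -0.2798  0.1413] xax [0.265 0.962 0.064] yax [ 0.964 -0.262 -0.052] z [-0.033  0.076 -0.997] w0.0425 gf0 F [-0.  -0.2 -0.6] j [-0.45  0.48  0.19  1.34  0.05  1.39]
true shift [ 5.58348751 -2.52041492  0.40535374]
t82.95 pos [ 0.6124 -0.2798  0.1413] xax [0.265 0.962 0.064] yax [ 0.964 -0.262 -0.052] z [-0.033  0.076 -0.997] w0.0425 gf0 F [-0.  -0.2 -0.6] j [-0.45  0.48  0.19  1.34  0.05  1.39]
psi 74.60 shift/10cm [ 5.583 -2.521  0.405] turn -0.098
```

```bash

python3 -m inch '[[[0.279,-0.126,0.02],0,0],[[0.279,-0.126,0.02],0,0],[[0.279,-0.126,0.02],0,0],[[0.279,-0.126,0.02],0,0],[[0.279,-0.126,0.02],0,0],[[0.279,-0.126,0.02],0,0],[[0.279,-0.126,0.02],0,0],[[0.279,-0.126,0.02],0,0],[[0.279,-0.126,0.02],0,0],[[0.279,-0.126,0.02],0,0]]' 60
python3 -m inch '[[[0.279,-0.126,0.02],0,0],[[0.279,-0.126,0.02],0,0],[[0.279,-0.126,0.02],0,0],[[0.279,-0.126,0.02],0,0],[[0.279,-0.126,0.02],0,0],[[0.279,-0.126,0.02],0,0],[[0.279,-0.126,0.02],0,0],[[0.279,-0.126,0.02],0,0],[[0.279,-0.126,0.02],0,0],[[0.279,-0.126,0.02],-0.096,0]]' 60
python3 - <<'E'
from h import *
plan(516,326.5,34,82.7)
E
```

```text
time: 83.95
tool_pos: [0.5636, 0.0243, 0.1461]
tcp_rot: [0.794, 0.606, 0.01, -0.04]
wrist_force: [0.2, 0.7, 0.3]
grip_width: 0.0428
gripper_force: 0.0
time: 84.95
tool_pos: [0.5151, 0.3273, 0.1507]
tcp_rot: [0.748, 0.663, 0.013, -0.039]
wrist_force: [0.3, -0.8, 0.1]
grip_width: 0.0427
gripper_force: 0.0
t84.95 pos [0.5151 0.3273 0.1507] xax [0.121 0.99  0.071] yax [ 0.992 -0.118 -0.042] z [-0.033  0.076 -0.997] w0.0427 gf0 F [ 0.3 -0.8  0.1] j [ 0.53  0.3  -0.06  1.21  0.08  2.22]
psi 83.04 shift/10cm [-0.09   0.059  1.162] turn 0.004
```

```bash

python3 -m inch '[[[-0.05,0.03,0.15],0,0],[[-0.04,0.029,0.16],0,0],[[0,0,0.17],0,0],[[0,0,0.17],0,0],[[0,0,0.17],0,0],[[0,0,0.17],0,0],[[0,0,0.11],0,0],[[0,0,0.06],0,0],[[0,0,0],0,1],[[0,0,0],0,1]]' 60
python3 -m inch '[[[0,0,0],0,1],[[0,0,0],0,1],[[0,0,0],0,1],[[0,0,0],0,1],[[0,0,-0.2],0,1],[[0,0,-0.2],0,1],[[0,0,-0.2],0,1],[[0,0,-0.2],0,1],[[0,0,-0.2],0,1],[[0,0,0],0,1]]' 60
python3 -m inch '[[[-0.336,0.087,0.016],0,1],[[-0.336,0.087,0.016],0,1],[[-0.336,0.087,0.016],0,1],[[-0.336,0.087,0.016],0,1],[[-0.336,0.087,0.016],0,1],[[-0.336,0.087,0.016],0,1],[[-0.336,0.087,0.016],0,1],[[-0.336,0.087,0.016],0,1],[[-0.336,0.087,0.016],0,1],[[-0.336,0.087,0.016],-0.055,1]]' 60
python3 - <<'E'
from h import *
plan(*bw(15,46),56.5,87.55)
E
```

```text
time: 85.95
tool_pos: [0.5167, 0.3253, 0.0347]
tcp_rot: [0.748, 0.662, 0.013, -0.039]
wrist_force: [0.3, -0.1, -0.9]
grip_width: 0.0175
gripper_force: 58.7
time: 86.95
tool_pos: [0.521, 0.3182, 0.1366]
tcp_rot: [0.748, 0.662, 0.015, -0.039]
wrist_force: [0.0, 0.5, -1.0]
grip_width: 0.0177
gripper_force: 58.8
time: 87.95
tool_pos: [0.5635, -0.0255, 0.0886]
tcp_rot: [0.72, 0.693, 0.014, -0.039]
wrist_force: [-0.3, -0.2, -1.6]
grip_width: 0.0178
gripper_force: 58.8
t87.95 pos [ 0.5635 -0.0255  0.0886] xax [0.039 0.996 0.075] yax [ 0.999 -0.036 -0.038] z [-0.035  0.076 -0.997] w0.0178 gf59 F [-0.3 -0.2 -1.6] j [-0.08  0.28 -0.22  1.11  0.07  1.53]
psi 87.75 shift/10cm [-0.02   0.034  0.32 ] turn 0.002
```

```bash

python3 -m inch '[[[-0.02,0.034,0.06],0,1],[[0,0,0.07],0,1],[[0,0,0.07],0,1],[[0,0,0.07],0,1],[[0,0,0.06],0,1],[[-0.02,0,0],0,1],[[-0.02,0,0],0,1],[[-0.02,0,0],0,1],[[0,0,0],0,1],[[0,0,0],0,1]]' 60
python3 -m inch '[[[-0.01,0,0],0,1],[[0,0,0],0,1],[[0,0,0],0,1],[[0,0,0],0,1],[[0,0,0],0,1],[[0,0,0],0,1],[[0,0,0],0,1],[[0,0,0],0,1],[[0,0,0],0,1],[[0,0,0],0,1]]' 60
python3 - <<'E'
from h import *
p,R=st(); print((p[:2]*1000-bw(15,0))@EY)
E
```

```text
time: 88.95
tool_pos: [0.5661, -0.0299, 0.0566]
tcp_rot: [0.72, 0.692, 0.014, -0.039]
wrist_force: [0.4, 0.4, 0.1]
grip_width: 0.0172
gripper_force: 58.9
time: 89.95
tool_pos: [0.5661, -0.0308, 0.0565]
tcp_rot: [0.72, 0.692, 0.014, -0.039]
wrist_force: [1.3, 0.3, 2.8]
grip_width: 0.0175
gripper_force: 59.0
t89.95 pos [ 0.5661 -0.0308  0.0565] xax [0.041 0.996 0.074] yax [ 0.999 -0.038 -0.036] z [-0.033  0.076 -0.997] w0.0175 gf59 F [1.3 0.3 2.8] j [-0.09  0.3  -0.26  1.05  0.07  1.52]
40.410081859162226
```

```bash

python3 -m inch '[[[-0.01,0,0],0,1],[[0,0,0],0,1],[[-0.01,0,0],0,1],[[0,0,0],0,1],[[-0.01,0,0],0,1],[[0,0,0],0,1],[[0,0,0],0,1],[[0,0,0],0,1],[[0,0,0],0,1],[[0,0,0],0,1]]' 60
python3 - <<'E'
from h import *
p,R=st(); print((p[:2]*1000-bw(15,0))@EY)
E
```

```text
time: 90.95
tool_pos: [0.5661, -0.0337, 0.0564]
tcp_rot: [0.72, 0.692, 0.014, -0.039]
wrist_force: [-0.2, 2.9, 4.8]
grip_width: 0.0177
gripper_force: 59.2
t90.95 pos [ 0.5661 -0.0337  0.0564] xax [0.041 0.996 0.075] yax [ 0.999 -0.038 -0.036] z [-0.033  0.076 -0.997] w0.0177 gf59 F [-0.2  2.9  4.8] j [-0.09  0.3  -0.26  1.05  0.07  1.51]
37.48080619711716
```

```bash

python3 -m inch '[[[-0.01,0,0],0,1],[[0,0,0],0,1],[[-0.005,0,0],0,1],[[0,0,0],0,1],[[0,0,0],0,1],[[0,0,0],0,1],[[0,0,0],0,1],[[0,0,0],0,1],[[0,0,0],0,1],[[0,0,0],0,1]]' 60
python3 -m inch '[[[0,0,0],0,0.1],[[0,0,0],0,0.1],[[0,0,0],0,0.1],[[0,0,-0.2],0,0.1],[[0,0,-0.2],0,0.1],[[0,0,-0.2],0,0],[[0,0,-0.2],0,0],[[0,0,0],-0.1,0],[[0,0,0],-0.1,0],[[0,0,0],-0.1,0]]' 60
python3 -m inch '[[[0,0,0],-0.1,0],[[0,0,0],-0.1,0],[[0,0,0],-0.1,0],[[0,0,0],-0.1,0],[[0,0,0],-0.1,0],[[0,0,0],-0.1,0],[[0,0,0],-0.1,0],[[0,0,0],-0.045,0],[[0.1,0,0],0,0],[[0.1,0.01,0],0,0]]' 60
python3 -m inch '[[[0.14,0.01,0],0,0],[[0.14,0.01,0],0,0],[[0.14,0.01,0],0,0],[[0.14,0.01,0],0,0],[[0,0,0.17],0,0],[[0,0,0.17],0,0],[[0,0,0],0,0],[[0,0,0],0,0],[[0,0,0],0,0],[[0,0,0],0,0]]' 60
python3 - <<'E'
from h import *
plan(490.0,-27.5,64,177.55)
b=env.capture('scene');cv2.imwrite('pics/s13.png',b)
# bone-end check by colour along bed centreline: brightness profile vs distance
for bx in (15,28):
  print([int(b[int(round(v)),int(round(u))].astype(int)[1]) for s in range(60,110,4) for u,v in [w2px('scene',np.append(bw(bx,s),26)/1000)]])
E
```

```text
time: 91.95
tool_pos: [0.5661, -0.0351, 0.0564]
tcp_rot: [0.72, 0.692, 0.015, -0.039]
wrist_force: [-1.0, 3.4, 5.9]
grip_width: 0.0171
gripper_force: 59.2
time: 92.95
tool_pos: [0.5684, -0.0417, 0.1357]
tcp_rot: [0.545, 0.837, 0.022, -0.035]
wrist_force: [0.1, 0.7, -0.5]
grip_width: 0.0431
gripper_force: 0.0
time: 93.95
tool_pos: [0.5476, -0.0396, 0.1362]
tcp_rot: [0.022, 0.999, 0.037, -0.018]
wrist_force: [-0.1, 0.4, -0.6]
grip_width: 0.043
gripper_force: 0.0
time: 94.95
tool_pos: [0.4922, -0.0307, 0.1059]
tcp_rot: [0.021, 0.999, 0.038, -0.017]
wrist_force: [0.4, -0.7, 0.3]
grip_width: 0.0426
gripper_force: 0.0
t94.95 pos [ 0.4922 -0.0307  0.1059] xax [-0.999  0.042  0.035] yax [0.044 0.996 0.074] z [-0.032  0.076 -0.997] w0.0426 gf0 F [ 0.4 -0.7  0.3] j [-0.1   0.14 -0.35  1.12  0.07 -0.06]
psi 177.62 shift/10cm [0.009 0.    0.421] turn 0.001
[113, 114, 99, 92, 87, 100, 114, 113, 161, 178, 188, 190, 197]
[103, 99, 90, 96, 94, 108, 142, 175, 182, 184, 183, 189, 195]
```

```bash
python3 - <<'E'
from h import *
out=[]
for f,L in(('s10',100),('s13',80)):
  b=cv2.imread(f'pics/{f}.png'); c=cv2.resize(b[238:298,255:320],None,fx=6.1,fy=9/1.0*6.1/9,interpolation=2)
  for s in (0,L): cv2.line(c,*[tuple(int(v) for v in (w2px('scene',np.append(bw(x,s),z)/1000)-[255,238])*6.1) for x,z in((-12,26),(42,26))],(0,255,0),1)
  out.append(c)
cv2.imwrite('pics/p13.png',np.hstack(out))
E
```

```text
(no output)
```

View pics/p13.png

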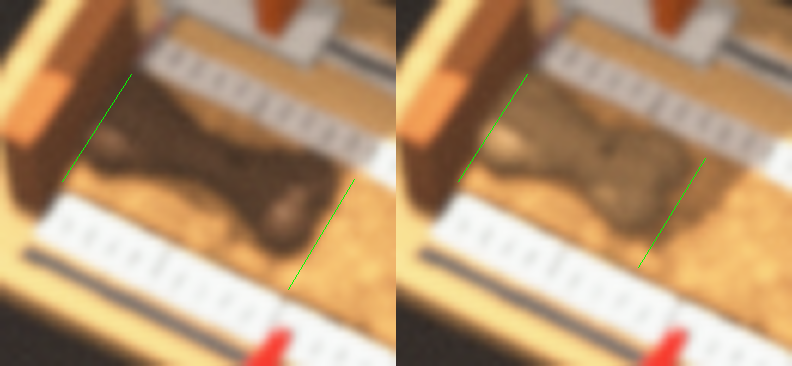

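The 80 bone sits against the headboard as the 100 did: its near end is on the zero line at about (490,130), and its far end is just short of the 80 line. Now to pull the slide.

```bash

python3 -m inch '[[[0.009,0,0.1],0,0],[[0,0,0.1],0,0],[[0,0,0.1],0,0],[[0,0,0.1],0,0],[[0,0,0.02],0,0],[[0,0,0],0,1],[[0,0,0],0,1],[[0,0,0],0,1],[[0,0,0],0,1],[[0,0,0],0,1]]' 60
python3 -m inch '[[[0,0.15,0.01],0,1],[[0,0.15,0.01],0,1],[[0,0.15,0.01],0,1],[[0,0.15,0.01],0,1],[[0,0.15,0.01],0,1],[[0,0.06,0.01],0,1],[[0,0,0],0,1],[[0,0,0],0,1],[[0,0,0],0,1],[[0,0,0],0,1]]' 60
python3 - <<'E'
from h import *
p,R=st();print((p[:2]*1000-[489.6,-27.6])@EY)
E
```

```text
time: 96.0
tool_pos: [0.4896, -0.0276, 0.0637]
tcp_rot: [0.021, 0.999, 0.037, -0.017]
wrist_force: [-1.4, 3.0, 3.2]
grip_width: 0.0119
gripper_force: 59.2
time: 97.0
tool_pos: [0.4935, 0.0525, 0.0637]
tcp_rot: [0.022, 0.999, 0.037, -0.017]
wrist_force: [1.4, -4.5, 3.3]
grip_width: 0.0119
gripper_force: 62.7
t97.00 pos [0.4935 0.0525 0.0637] xax [-0.998  0.042  0.035] yax [0.045 0.996 0.072] z [-0.032  0.074 -0.997] w0.0119 gf63 F [ 1.4 -4.5  3.3] j [ 0.06  0.16 -0.42  1.01  0.08  0.11]
80.1696463700089
```

```bash

python3 -m inch '[[[0,0,0],0,1],[[0,0,0],0,1],[[0,0,0],0,1],[[0,0,0],0,1],[[0,0,0],0,1],[[0,0,0],0,1],[[0,0,0],0,1],[[0,0,0],0,1],[[0,0,0],0,1],[[0,0,0],0,1]]' 60
python3 -m inch '[[[0,0,0],0,1],[[0,0,0],0,1],[[0,0,0],0,1],[[0,0,0],0,1],[[0,0,0],0,1],[[0,0,0],0,1],[[0,0,0],0,1],[[0,0,0],0,1],[[0,0,0],0,1],[[0,0,0],0,1]]' 60
python3 -m inch '[[[0,-0.15,-0.01],0,1],[[0,-0.15,-0.01],0,1],[[0,-0.15,-0.01],0,1],[[0,-0.15,-0.01],0,1],[[0,-0.15,-0.01],0,1],[[0,-0.05,-0.01],0,1],[[0,0,0],0,1],[[0,0,0],0,1],[[0,0,0],0,1],[[0,0,0],0,1]]' 60
python3 -m inch '[[[0,0,0],0,0],[[0,0,0],0,0],[[0,0,0],0,0],[[0,0,-0.1],0,0],[[0,0,-0.2],0,0],[[0,0,-0.2],0,0],[[0,0,-0.2],0,0],[[0,0,0],0.1,0],[[0,0,0],0.1,0],[[0,0,0],0.1,0]]' 60
python3 -m inch '[[[0,0,0],0.1,0],[[0,0,0],0.1,0],[[0,0,0],0.1,0],[[0,0,0],0.1,0],[[0,0,0],0.1,0],[[0,0,0],0.1,0],[[0,0,0],0.1,0],[[0,0,0],0.045,0],[[0,0,0],0,0],[[0,0,0],0,0]]' 60
python3 - <<'E'
from h import *
p,R=st();print(R.T@(np.array([566,-34.3,57])-p*1000)/100)
E
```

```text
time: 98.0
tool_pos: [0.4935, 0.0524, 0.0637]
tcp_rot: [0.022, 0.999, 0.037, -0.017]
wrist_force: [1.7, -4.6, 2.7]
grip_width: 0.012
gripper_force: 62.7
time: 99.0
tool_pos: [0.4935, 0.0524, 0.0637]
tcp_rot: [0.022, 0.999, 0.037, -0.017]
wrist_force: [0.6, -5.2, 3.0]
grip_width: 0.012
gripper_force: 62.7
time: 100.0
tool_pos: [0.4896, -0.0272, 0.0637]
tcp_rot: [0.021, 0.999, 0.037, -0.017]
wrist_force: [-0.5, -2.4, 5.4]
grip_width: 0.0117
gripper_force: 63.9
time: 101.0
tool_pos: [0.492, -0.0316, 0.1341]
tcp_rot: [0.247, 0.968, 0.033, -0.025]
wrist_force: [-0.7, -0.2, 0.8]
grip_width: 0.0429
gripper_force: 0.0
time: 102.0
tool_pos: [0.4919, -0.0316, 0.1335]
tcp_rot: [0.72, 0.693, 0.015, -0.039]
wrist_force: [-0.8, 0.4, 1.3]
grip_width: 0.0426
gripper_force: 0.0
t102.00 pos [ 0.4919 -0.0316  0.1335] xax [0.039 0.996 0.075] yax [ 0.999 -0.036 -0.036] z [-0.033  0.076 -0.997] w0.0426 gf0 F [-0.8  0.4  1.3] j [-0.1   0.13 -0.31  1.18  0.07  1.5 ]
[-0.05504102  0.76866331  0.73596077]
```

```bash

python3 -m inch '[[[-0.014,0.192,0],0,0],[[-0.014,0.192,0],0,0],[[-0.014,0.192,0],0,0],[[-0.014,0.192,0],0,0],[[0,0,0.19],0,0],[[0,0,0.19],0,0],[[0,0,0.18],0,0],[[0,0,0.18],0,0],[[0,0,0],0,1],[[0,0,0],0,1]]' 60
python3 -m inch '[[[0,0,0],0,1],[[0,0,0],0,1],[[0,0,0],0,1],[[0,0,0],0,1],[[0,0,-0.2],0,1],[[0,0,-0.2],0,1],[[0,0,-0.2],0,1],[[0,0,-0.2],0,1],[[0,0,-0.2],0,1],[[0,0,0],0,1]]' 60
python3 -m inch '[[[-0.3,0.05,-0.024],0,1],[[-0.3,0.05,-0.024],0,1],[[-0.3,0.05,-0.024],0,1],[[-0.3,0.05,-0.024],0,1],[[-0.3,0.05,-0.024],0,1],[[-0.3,0.05,-0.024],0,1],[[-0.3,0.05,-0.024],0,1],[[-0.3,0.05,-0.024],0,1],[[-0.3,0.05,-0.024],0,1],[[-0.3,0.05,-0.024],0,1]]' 60
python3 -m inch '[[[0,0,0],0.1,1],[[0,0,0],0.1,1],[[0,0,0],0.1,1],[[0,0,0],0.1,1],[[0,0,0],0.1,1],[[0,0,0],0.1,1],[[0,0,0],0.1,1],[[0,0,0],0.1,1],[[0,0,0],0.1,1],[[0,0,0],0.1,1]]' 60
python3 - <<'E'
from h import *
plan(609.5,-350,40,1)
E
```

```text
time: 103.0
tool_pos: [0.5657, -0.0345, 0.0564]
tcp_rot: [0.72, 0.693, 0.014, -0.039]
wrist_force: [0.6, 0.1, -0.7]
grip_width: 0.0173
gripper_force: 58.6
time: 104.0
tool_pos: [0.5707, -0.0426, 0.1587]
tcp_rot: [0.72, 0.692, 0.016, -0.037]
wrist_force: [-0.2, -0.1, -1.2]
grip_width: 0.0172
gripper_force: 60.2
time: 105.0
tool_pos: [0.6074, -0.346, 0.154]
tcp_rot: [0.72, 0.692, 0.014, -0.04]
wrist_force: [-0.4, -0.2, -1.1]
grip_width: 0.0174
gripper_force: 60.2
time: 106.0
tool_pos: [0.6073, -0.3448, 0.154]
tcp_rot: [0.999, 0.013, -0.017, -0.038]
wrist_force: [0.2, -0.1, -1.4]
grip_width: 0.0176
gripper_force: 60.3
t106.00 pos [ 0.6073 -0.3448  0.154 ] xax [ 0.999  0.026 -0.033] yax [ 0.024 -0.997 -0.077] z [-0.035  0.076 -0.996] w0.0176 gf60 F [ 0.2 -0.1 -1.4] j [-0.54  0.53  0.3   1.41  0.05  2.58]
psi 1.51 shift/10cm [0.058 0.141 1.131] turn 0.006
```

```bash

python3 -m inch '[[[0.058,0.141,0.15],0.006,1],[[0,0,0.17],0,1],[[0,0,0.17],0,1],[[0,0,0.17],0,1],[[0,0,0.17],0,1],[[0,0,0.15],0,1],[[0,0,0.1],0,1],[[0,0,0.05],0,1],[[0,0,0],0,0.2],[[0,0,0],0,0.2]]' 60
python3 -m inch '[[[0,0,0],0,0.2],[[0,0,0],0,0.1],[[0,0,-0.2],0,0],[[0,0,-0.2],0,0],[[0,0,-0.2],0,0],[[0,0,-0.2],0,0],[[0,0,-0.2],0,0],[[0,0,-0.2],0,0],[[0,-0.3,0],0,0],[[0,-0.3,0],0,0]]' 60
python3 -m inch '[[[0,-0.3,0],0,0],[[0,-0.3,0],0,0],[[0,-0.3,0],0,0],[[0,-0.3,0],0,0],[[0,-0.3,0],0,0],[[0,-0.3,0],0,0],[[0,-0.3,0],0,0],[[0,-0.3,0],0,0],[[0,-0.3,0],0,0],[[0,0,0],0,0]]' 60
python3 - <<'E'
from h import *
st(); im=bones(box=(400,165,500,320)); cv2.imwrite('pics/end.png',im)
for n,X in dict(g1=(419,-253),g2=(423,-333),w1=(608.5,-272),w2=(609.5,-350)).items():
    u,v=w2px('top',[X[0]/1000,X[1]/1000,.024]); print(n,u,v,im[int(v),int(u)])
b=env.capture('scene');d=cv2.absdiff(b,cv2.imread('pics/scene0.png')).max(2)
# marker still: red centroid on board
for f in(b,cv2.imread('pics/scene0.png')):
    r=(f[260:330,240:380,2].astype(int)-f[260:330,240:380,1]>110);ys,xs=np.nonzero(r);print('red',len(xs),xs.mean(),ys.mean())
E
```

```text
time: 107.0
tool_pos: [0.6105, -0.3505, 0.0422]
tcp_rot: [0.999, 0.011, -0.016, -0.038]
wrist_force: [-0.6, 0.3, 0.9]
grip_width: 0.0341
gripper_force: 0.0
time: 108.0
tool_pos: [0.6132, -0.2998, 0.1671]
tcp_rot: [0.999, 0.01, -0.015, -0.038]
wrist_force: [-0.1, 0.5, -0.1]
grip_width: 0.0427
gripper_force: 0.0
time: 109.0
tool_pos: [0.6073, -0.0272, 0.1878]
tcp_rot: [0.999, 0.013, -0.015, -0.038]
wrist_force: [-0.3, -0.0, -0.8]
grip_width: 0.043
gripper_force: 0.0
t109.00 pos [ 0.6073 -0.0272  0.1878] xax [ 0.999  0.028 -0.03 ] yax [ 0.025 -0.997 -0.077] z [-0.032  0.076 -0.997] w0.0430 gf0 F [-0.3 -0.  -0.8] j [-0.08  0.32  0.06  1.35  0.07  3.04]
c 603.8 -336.2 size 81 38 axis deg from x 21.9 [ 70 112 151]
c 606.6 -269.6 size 99 45 axis deg from x 2.3 [ 67  94 133]
c 605.7 -409.6 size 122 20 axis deg from x 1.2 [75 84 88]
c 695.6 -318.0 size 187 36 axis deg from x 83.0 [134 148 157]
g1 431.8053783779649 277.98048699268554 [ 74 124 175]
g2 461.73849632332644 277.18237417058674 [106 167 220]
w1 438.3662059309484 207.69039931609694 [ 78 109 150]
w2 466.9165596180601 208.1801504504969 [105 161 208]
red 28 57.5 37.42857142857143
red 39 57.717948717948715 37.05128205128205
```

```bash
python3 - <<'E'
from h import *
im=cv2.imread('pics/end.png');x0,y0=400,165
c=cv2.resize(im[165:320,400:500],None,fx=4,fy=4,interpolation=2).astype(int)
g=((c[:,:,2]-c[:,:,0])>40).astype(np.uint8)
cs,_=cv2.findContours(g,cv2.RETR_EXTERNAL,cv2.CHAIN_APPROX_NONE)
for k in cs:
    if cv2.contourArea(k)<600: continue
    P=np.array([px2w('top',a/4+x0-.375,b/4+y0-.375,.02)[:2]*1000 for a,b in k[:,0]],np.float32)
    (cx,cy),wh,a=cv2.minAreaRect(P); m=np.zeros(g.shape,np.uint8);cv2.drawContours(m,[k],-1,1,-1)
    print('c %.0f %.0f'%(cx,cy),np.round(sorted(wh)),'ang %.0f'%a,c[m>0].mean(0).round())
E
```

```text
c 394 -176 [16. 38.] ang 81 [ 73.  94. 115.]
c 424 -332 [ 44. 118.] ang 3 [ 81. 129. 174.]
c 419 -252 [ 41. 137.] ang 5 [ 62. 101. 145.]
c 608 -348 [42. 77.] ang 3 [101. 152. 195.]
c 607 -271 [36. 91.] ang 2 [ 65.  93. 127.]
c 566 -182 [ 28. 322.] ang 0 [ 74.  95. 117.]
```

All four bones lie flat in the right boxes with the expected sizes, the marker hasn't moved, and the arm is clear. I'm handing the job in.

```bash
python3 -c "
from workcell import env
print(env.finish_job())"
```

```text
the job is handed in; nothing more can be done
None
```

The job is handed in: I measured all four bones longest first (140, 120, 100, 80) against the marker, which reads about 105 mm, and filed 140 and 120 in the grey box and 100 and 80 in the white box.

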